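# Sinker hanger round the bent rod, then touch off with the lab jack

## Task

Slide the hanging sinker along its support rod and round the bend by pushing its white collar, evenly, without gripping or forcing it, and press it lightly but fully home against the red stop. Then crank the lab jack up until its platform just touches the underside of the sinker and no further, and leave the other glassware on the bench where it stands.

Things in the scene. Friction and masses are not known exactly. Their poses are not given: they have to be found in the camera images.
- stand: Low support stand, fixed: grey base 130 x 200 x 12 mm, 12 mm steel post 260 mm tall, and a bent 12 mm steel rod held on the post by a boss head. Origin: foot of the post on the bench, z up. In its axes the rod's centre line is level at z = 235 mm: straight from the post along -y at x = 0 as far as y = -180, then a quarter bend, then straight along +x at y = -240 to its capped end at x = 190 mm.
- hanger: Loose rigid part to slide, about 0.35 kg, threaded on the rod: white drilled collar (44 mm outside, 28 mm long, 17 mm bore: it hangs with the bore centre 2.5 mm under the rod's), thin stem, steel sinker 34 mm wide, 34 mm tall. Origin: middle of the bore; x along the bore in the direction of travel, z up. Starts on the first straight, 120 to 160 mm from the post, short of the bend.
- collar_nose (a point): Centre of the bore at the collar's leading face, 14 mm ahead of the hanger's origin. The collar slides with about 2 N (friction about 0.6) when pushed evenly on both sides of the rod; pushed off its centre line it cants and binds.
- stop_face (a point): Centre of the near face of the red stop on the last straight: the face the collar's leading face must meet. Axes as the stand's. Its place varies (x = 125 to 145 mm in the stand's axes).
- jack: Scissor lab jack, standing fixed on the bench under the last straight of the rod; base 100 x 100 mm, its crank on the -y side. Origin: middle of the base, on the bench; its yaw is close to the stand's.
- jack_platform: Level aluminium platform of the jack, 104 x 104 mm. Origin: middle of its top face, whose height is 124.5 mm + 1.6 mm per radian of crank angle. At the start it is 6 to 13 mm lower than the sinker's underside.
- jack_knob (a joint): Turn of the jack's black hand wheel (72 mm wide), rad, 0 to 16. It grows, and the platform rises 10 mm per turn, when turned clockwise as seen from the crank side (looking along the jack's +y). At angle q the crank handle lies 25 mm from the axis at (sin q, cos q) in the jack's x and z. It stays where left; turning takes about 1.5 N at the handle.
- crank_axis (a point): Point on the hand wheel's level axis (the jack's y), at mid length of the crank handle: 105 mm from the jack's middle. It rises half as much as the platform.
- crank_grip (a point): Middle of the blue crank handle, a spinning sleeve of 12 mm diameter, 34 mm long, parallel to the wheel's axis and 25 mm from it, standing out from the wheel's face. It can be pinched from above across its diameter (along the jack's x) and carried round in a circle.
- beaker: Glass beaker, 68 mm diameter, 85 mm tall; bystander. Origin: middle of its underside, like the other bystanders.
- dishes: Stack of three culture dishes, 90 mm diameter, 45 mm tall; bystander.
- amber_bottle: Amber bottle, 70 mm diameter, about 150 mm tall; bystander.
- clear_bottle: Clear bottle with a blue cap, 60 mm diameter, about 120 mm tall; bystander.
- wash_bottle: White wash bottle with a red spout, 64 mm diameter, 170 mm tall; bystander.
- flask: Conical glass flask, 72 mm diameter, 115 mm tall; bystander.
- tube_rack: White rack of capped tubes, 70 x 200 mm, 100 mm tall; bystander.
- bend_centre (a point): Centre of the rod's quarter bend, at rod height: x = 60, y = -180 mm in the stand's axes; the bend's centre line has 60 mm radius. Nothing else is fixed to the rod between the post and the stop ring; the post's top is 25 mm above the rod.
- sinker_foot (a point): Middle of the sinker's flat underside, 95 mm below the hanger's origin.
- stop: Red stop ring, 28 mm diameter, 14 mm long, clamped to the rod by a brass thumbscrew below; it does not give, so a collar driven into it meets a hard end. Origin as stop_face.
Not all that is in view belongs to the job. What is meant by the hanger is not blue, and is the smaller of those in its own colour. What is shaped like the jack but yellow is not meant.

How it is judged:
On the way, in this order (a step that is already met when the one before it is completed fails the run):
1. the collar is round the bend and has been pressed home against the stop (more than 1.5 N), the sinker still hanging free of the platform (x of collar_nose in the frame of stop_face above -0.002 m and distance between collar_nose and stop_face below 0.008 m and contact force between hanger and stop above 1.5 N and contact force between jack_platform and hanger below 0.02 N), for 0.03 s.
2. the platform touches the sinker (contact force between jack_platform and hanger above 0.05 N), for 0.2 s.
At the end, for the whole second after the job is handed in: The collar's leading face is within 2 mm of the stop; the platform is in contact with the sinker's underside and has lifted the hanger by less than 2.5 mm; the hanger is upright within 7 degrees, at rest and released (x of collar_nose in the frame of stop_face above -0.002 m and distance between collar_nose and stop_face below 0.008 m and contact force between jack_platform and hanger above 0.05 N and z of hanger in the frame of stand below 0.235 m and angle between hanger's own z axis and vertical below 0.12 rad and linear speed of hanger below 0.01 m/s); the robot touches nothing.
It fails at once if the collar is forced or gripped: more than 18 N between fingers and hanger (contact force between the fingers and hanger above 18 N).
It fails at once if the jack is screwed up hard under the sinker (more than 10 N) (contact force between jack_platform and hanger above 10 N).
It fails at once if a bystander (beaker, dishes, bottles, flask or tube rack) is moved by more than 20 mm (distance of any of beaker, dishes, amber_bottle, clear_bottle, wash_bottle, flask, tube_rack from where it was at the start of the episode above 0.02 m).
It also fails if it takes over 69 s, if anything falls off the work surface, if the arm or the gripper's body presses on something with over 40 N, if the wrist force passes 120 N, or if a joint passes its speed limit or range.

## Robot

A 6-joint arm with a two-finger parallel gripper is mounted at the origin on the work surface. World frame = base frame: x ahead of the robot, y to its left, z up, the work surface at z = 0. Lengths are in m, angles in rad, forces in N, time in s.
With the tool pointing down it reaches from about 0.425 to 0.95 m from the base axis. Payload 3.5 kg.
Tool frame: the origin (TCP) lies midway between the tips of the shut fingers; the grasp point (between the pads) lies 19 mm behind it; z points along the fingers, x is the direction in which the jaws open and shut, and the axes are right-handed (so a half turn about z gives the same grasp; the last joint's range is limited). The gripper opens to 85 mm and grips with 20 to 120 N. Pads are 22 mm wide; open, the fingers measure 114 mm over their backs; the gripper's body (76 mm by 85 mm) begins 54 mm behind the grasp point. The pads swing forward as they close: fully open they stand 13 mm farther back than shut.
Start: joints at [-0.15, 0.286, 1.577, -0, 1.279, -0.15], TCP at [0.675, 0, 0.231] pointing down, gripper open.
Joint ranges: [-2.77, 2.77], [-0.9, 2.22], [0.21, 2.48], [-1.53, 4.67], [0.24, 2.81], [-2.84, 2.84]. Speed limits (rad/s): [2.79, 2.79, 3.14, 3.14, 3.14, 3.14].

## Interface

Orientations are given as a rotation vector (axis times angle).
In Python, from plant import manip gives the robot as it stands.
- The arm moves only by the tool move_arm, never from a script. Its argument "targets" is a list of rows, each an object with "delta_pos": the shift along the tool's x, y, z in m, a list of three; "rotation": the turn, a rotation vector about the tool's x, y, z in rad, a list of three; "hand": the opening, from 0 (shut) to 1 (fully open). In form: [{"delta_pos": [x, y, z], "rotation": [ax, ay, az], "hand": hand}, ...]. A call has 1 to 12 rows; each row is the pose to reach, as a shift and turn from the pose measured when the call began, along the tool's axes at that moment; what a row does not reach only later rows make up. A row lasts 1/12 s, in which the tool goes at most 41.7 mm and 7.16 degrees, less where a joint would pass 70% of its speed; a pose out of reach is approached as far as the arm can. A call with a gripper value outside its range is refused whole. The fingers move at their own pace and stop on an object; the grip force is fixed at half the most. Time passes only in rows, so rows that repeat a pose let the fingers close. It gives the time, the measured TCP pose, the force and the opening at its end, in the units of the state.
- manip.state(): the state, without advancing time (a new reading comes with each control period).
- manip.camera(name): name is "scene" or "side" or "wrist"; returns the picture (400x640x3 uint8, red, green, blue); there is no depth.
- manip.camera_params(name): a dict with "fx", "fy", "cx", "cy" (pixels), "R" (3x3) and "t" (3): a world point X has camera coordinates R X + t. Camera axes: x right, y down, z forward; pixel columns grow to the right and rows downward; lengths in m; the calibration is good to about 2 mm. A picture is of the moment at which its call begins: read the wrist's pose just before it. camera_params takes no time and is no camera call; for the wrist camera it gives the pose at the moment of the call.
- manip.job_done(): hands the job in, once; it reports no verdict.
The state is a dict: "time_s": time; "qpos": joint angles; "dq": joint speeds; "effort": joint torques, N m; "eef_pos": TCP position; "tool_rot": TCP orientation; "contact_force": force on the tool from outside, world axes, zero at the start; "ft_torque": the same for the moment, N m; "finger_gap": finger opening in m.
Only numpy, scipy, OpenCV 4.12 (cv2) and the standard library are available. Lean on these libraries where they do the work, as an engineer would, in place of code of your own. Each camera call takes 0.05 s, during which the arm holds its last target. There are 200 camera calls.

## Working session

There is one attempt and no reset: what is moved stays moved. The work goes in short steps, Python scripts to look and compute and a tool call to move; the robot and the scene stay as the last step left them, time stands still between calls to the robot, and variables do not carry over. Pictures are saved under pics/ and viewed, about 8 in all and at most 12, crops included, and the job is handed in when it is done.

Besides the shell and the picture viewer there is one more tool, called by a JSON object that holds its "fn" and its "kwargs". move_arm: Moves the arm, as the interface text tells. Its arguments: {"type":"object","properties":{"targets":{"type":"array","items":{"type":"object","properties":{"delta_pos":{"type":"array","items":{"type":"number"}},"rotation":{"type":"array","items":{"type":"number"}},"hand":{"type":"number"}}}}},"required":["targets"]}

```bash
mkdir -p pics; ls
python3 - <<'E'
from plant import manip
import cv2,numpy as np
for n in("scene","side"):
    im=manip.camera(n); cv2.imwrite(f"pics/{n}0.png",im[...,::-1])
    p=manip.camera_params(n); print(n,{k:np.round(v,4).tolist() for k,v in p.items()})
print(manip.state())
E
```

```text
pics
scene {'fx': 439.2356, 'fy': 439.2356, 'cx': 318.3275, 'cy': 199.4004, 'R': [[-0.5107, 0.8597, -0.0045], [0.5832, 0.3426, -0.7366], [-0.6317, -0.3788, -0.6764]], 't': [0.2622, -0.1614, 1.7953]}
side {'fx': 513.8118, 'fy': 513.8118, 'cx': 321.5834, 'cy': 196.7612, 'R': [[-0.9857, -0.1677, 0.0164], [-0.1056, 0.539, -0.8357], [0.1312, -0.8255, -0.549]], 't': [0.4423, 0.1926, 1.331]}
{'time_s': 0.1, 'qpos': array([-1.49968246e-01,  2.87130028e-01,  1.57801530e+00,  1.28298600e-05,
        1.27860897e+00, -1.50018817e-01]), 'dq': array([ 3.71704947e-05, -2.00639362e-03, -2.13840703e-03,  5.74954437e-04,
       -5.33059178e-04,  7.64281335e-04]), 'effort': array([ 1.14915063e-03, -4.07295120e+01, -2.93698221e+01, -1.06323112e-04,
        3.42678482e-03, -4.41654265e-06]), 'eef_pos': array([6.74411258e-01, 1.43084914e-04, 2.30058479e-01]), 'tool_rot': array([-3.14125570e+00, -7.36035318e-05,  3.35414265e-03]), 'contact_force': array([ 0.11329733,  0.40337427, -0.01925533]), 'ft_torque': array([ 0.00533089, -0.02187123, -0.02380342]), 'finger_gap': 0.08556923239472174}
```

View pics/scene0.png

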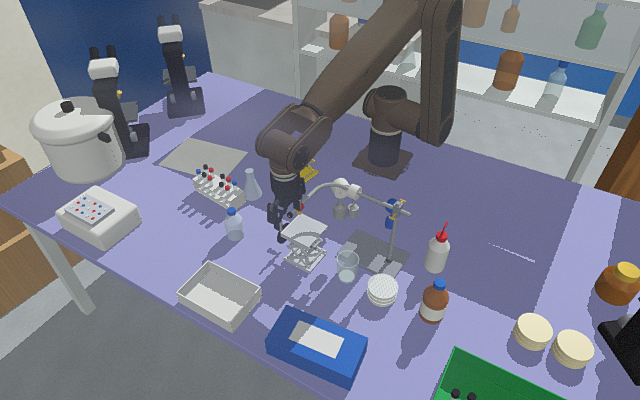

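View pics/side0.png

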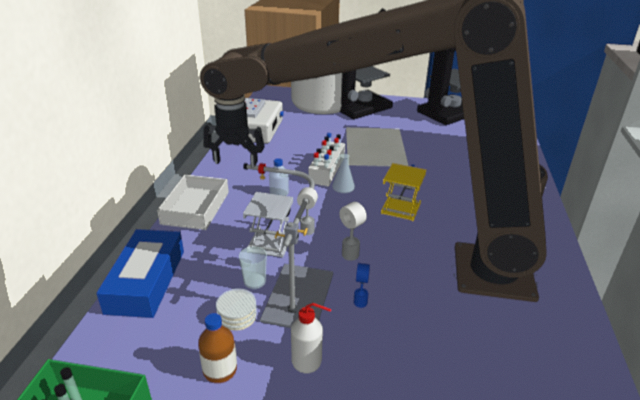

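The scene view shows the stand, with its post near (392,230). The rod runs left through a white collar at about (345,188) to the bend. The jack is at (305,235) and the beaker at (347,262). In the side view the post is at (292,265), the smaller white collar on the rod is at about (309,196), and the red stop is at (262,170). The bigger white hanger at (352,215) is a decoy. I'll zoom in on both.

Run:
```python
import cv2,numpy as np
a=cv2.imread("pics/scene0.png")[160:290,250:450]; b=cv2.imread("pics/side0.png")[145:335,200:380]
a=cv2.resize(a,None,fx=4,fy=4,interpolation=cv2.INTER_CUBIC);b=cv2.resize(b,None,fx=3.1,fy=3.1,interpolation=cv2.INTER_CUBIC)
cv2.imwrite("pics/za.png",a);cv2.imwrite("pics/zb.png",b)
```

```text
(no output)
```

View pics/za.png

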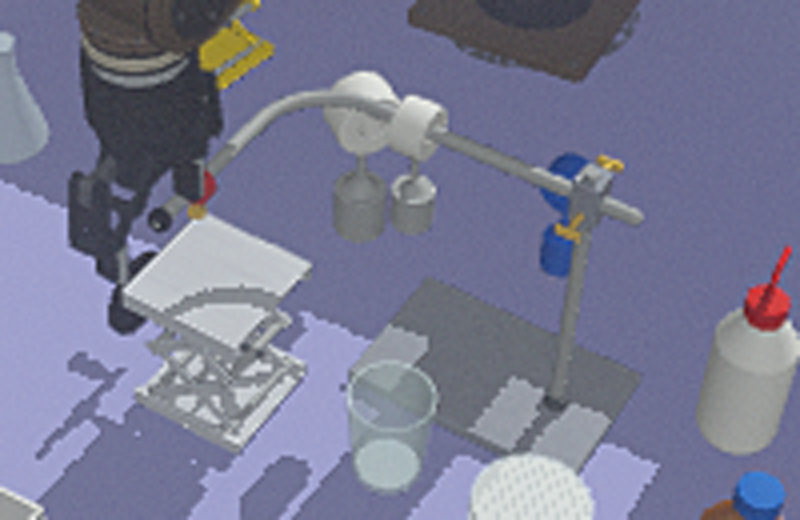

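View pics/zb.png

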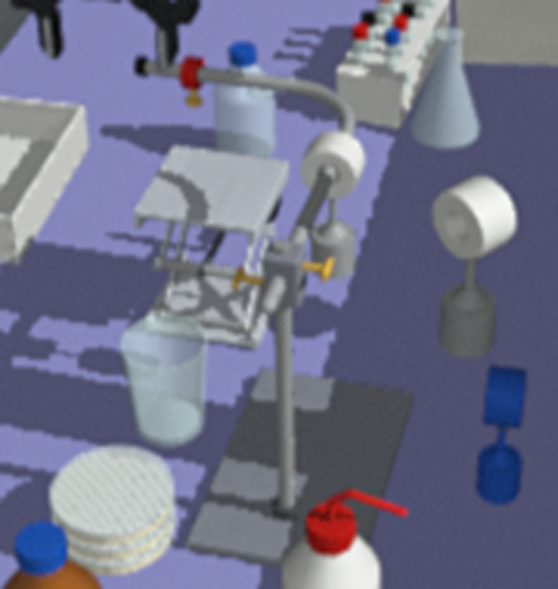

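The zoomed crops give these full-image pixels:

| Item | Scene | Side |
|---|---|---|
| Post foot | (388,260.5) | (292,309) |
| Rod at boss | (397,208) | (292,227) |
| Rod end | (289.5,214.5) | (246,166) |
| Stop | (301,207) | (262,168) |
| Collar near face | (358,192) | (307.4,198.2) |

```bash
cat > h.py <<'E'
from plant import manip
import numpy as np, cv2
from scipy.spatial.transform import Rotation as Ro
def ray(p,uv):
    R=np.array(p["R"]);d=R.T@np.array([(uv[0]-p["cx"])/p["fx"],(uv[1]-p["cy"])/p["fy"],1.]);return -R.T@np.array(p["t"]),d/np.linalg.norm(d)
def plane(p,uv,z):
    o,d=ray(p,uv);return o+d*(z-o[2])/d[2]
def tri(rs):
    A=sum(np.eye(3)-np.outer(d,d) for o,d in rs);b=sum((np.eye(3)-np.outer(d,d))@o for o,d in rs);return np.linalg.solve(A,b)
def proj(p,X):
    c=np.array(p["R"])@X+np.array(p["t"]);return np.array([p["fx"]*c[0]/c[2]+p["cx"],p["fy"]*c[1]/c[2]+p["cy"]])
E
python3 - <<'E'
from h import *
S=manip.camera_params("scene");D=manip.camera_params("side")
f=lambda x,y:(x/4+250,y/4+160); g=lambda x,y:(x/3.1+200,y/3.1+145)
np.set_printoptions(precision=4,suppress=True)
P={"foot":((552,402),(285,508),0),"end":((158,218),(143,65),.235),"stop":((203,188),(192,72),.235),"boss":((588,193),(285,255),.235),"collarnear":((432,128),(333,165),.2325),
"p1":((202,213),(175,150),.128),"p2":((312,267),(288,160),.128),"p3":((237,348),(268,232),.128),"p4":((122,293),(138,220),.128)}
for k,(a,b,z) in P.items(): print(k,tri([ray(S,f(*a)),ray(D,g(*b))]),plane(S,f(*a),z),plane(D,g(*b),z))
for k,a,b in[("base",(640,375),(413,397)),]: print(plane(S,f(*a),.012),plane(D,g(*b),.012))
E
```

```text
foot [0.4796 0.2368 0.0092] [0.4737 0.236  0.    ] [0.481  0.2258 0.    ]
end [ 0.6489 -0.0127  0.2324] [ 0.652  -0.0102  0.235 ] [ 0.6474 -0.0101  0.235 ]
stop [ 0.6062 -0.003   0.234 ] [0.6104 0.0006 0.235 ] [ 0.6055 -0.007   0.235 ]
boss [0.4778 0.2367 0.242 ] [0.4765 0.2387 0.235 ] [0.4786 0.2201 0.235 ]
collarnear [0.4681 0.11   0.2357] [0.4678 0.1108 0.2325] [0.4685 0.1012 0.2325]
p1 [0.6091 0.004  0.1856] [ 0.5416 -0.048   0.128 ] [ 0.6378 -0.0508  0.128 ]
p2 [0.5372 0.0398 0.1561] [0.5488 0.056  0.128 ] [ 0.538  -0.0542  0.128 ]
p3 [ 0.5642 -0.0118  0.0506] [0.6474 0.0495 0.128 ] [0.5312 0.0525 0.128 ]
p4 [ 0.6511 -0.0378  0.0961] [ 0.6447 -0.0537  0.128 ] [0.6388 0.0563 0.128 ]
[0.422  0.2884 0.012 ] [0.4026 0.0975 0.012 ]
```

{"fn": "move_arm", "kwargs": {"targets": [{"delta_pos": [0,0,-0.04],"rotation": [0,0,0],"hand": 0.5},{"delta_pos": [0,0,-0.07],"rotation": [0,0,0],"hand": 0},{"delta_pos": [-0.035,-0.025,-0.08],"rotation": [0,0,0],"hand": 0},{"delta_pos": [-0.07,-0.05,-0.08],"rotation": [0,0,0],"hand": 0},{"delta_pos": [-0.105,-0.075,-0.08],"rotation": [0,0,0],"hand": 0},{"delta_pos": [-0.14,-0.1,-0.08],"rotation": [0,0,0.04],"hand": 0},{"delta_pos": [-0.175,-0.125,-0.08],"rotation": [0,0,0.08],"hand": 0},{"delta_pos": [-0.203,-0.145,-0.08],"rotation": [0,0,0.08],"hand": 0},{"delta_pos": [-0.203,-0.145,-0.08],"rotation": [0,0,0.08],"hand": 0},{"delta_pos": [-0.203,-0.145,-0.08],"rotation": [0,0,0.08],"hand": 0},{"delta_pos": [-0.203,-0.145,-0.08],"rotation": [0,0,0.08],"hand": 0}]}}

```text
time_s: 1.02
eef_pos: [0.4716, 0.1451, 0.3105]
tool_rot: [3.139, -0.125, -0.003]
contact_force: [0.3, -0.3, 0.7]
finger_gap: 0.0001
```

Run:
```python
from h import *
p=manip.camera_params("wrist");s=manip.state()
cv2.imwrite("pics/w1.png",manip.camera("wrist")[...,::-1])
S=manip.camera("scene");D=manip.camera("side");cv2.imwrite("pics/scene1.png",S[...,::-1]);cv2.imwrite("pics/side1.png",D[...,::-1])
np.save("w1.npy",p,allow_pickle=True);print(s["time_s"],s["eef_pos"],s["tool_rot"],s["finger_gap"],p)
```

```text
1.0167 [0.47159816 0.14512539 0.31052377] [ 3.13907756e+00 -1.24661697e-01 -2.58543466e-03] 0.00011595364904535825 {'fx': 337.05915962659446, 'fy': 337.05915962659446, 'cx': 328.77519017365205, 'cy': 193.36058015318616, 'R': array([[ 0.99681146, -0.07975575, -0.00243634],
       [-0.07512267, -0.94832311,  0.30828537],
       [-0.02689797, -0.30711936, -0.95129081]]), 't': array([-0.45910434,  0.10843977,  0.51187214])}
```

View pics/w1.png

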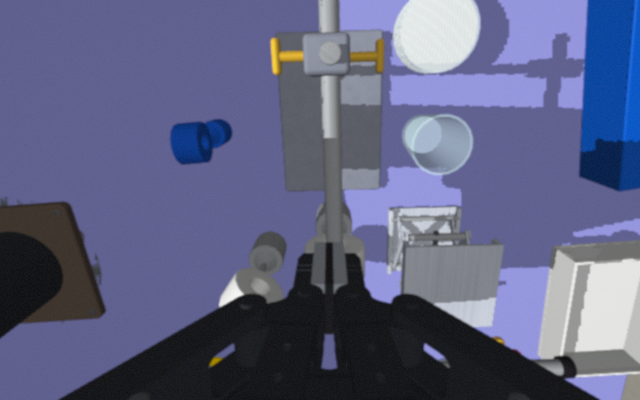

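The wrist view shows the rod running from the post top at (329,53) down to (333,225), almost in line with the fingers. The rod's cap is near (572,366), and the platform's far corners are at (403,248) and (501,243).

Run:
```python
from h import *
np.set_printoptions(precision=4,suppress=True)
p=np.load("w1.npy",allow_pickle=True).item()
im=cv2.imread("pics/w1.png").astype(int)
hsv=cv2.cvtColor(im.astype(np.uint8),cv2.COLOR_BGR2HSV)
for v in (85,110,130,160,190,210,225):
    r=im[v,300:370];sat=hsv[v,300:370,1]
    d=np.abs(np.diff(r.sum(1)));print(v,[ (300+i,int(r[i+1].sum()-r[i].sum())) for i in np.where(d>60)[0]])
print("posttop",plane(p,(329,53),.26))
for uv in[(332,100),(333,160),(333,220)]: print(plane(p,uv,.235))
print("cap",plane(p,(572,366),.235),[plane(p,c,.128) for c in((403,248),(501,243),(493,328))])
S=manip.camera_params("scene");D=manip.camera_params("side")
print("cap tri",tri([ray(S,(289.5,214.5)),ray(D,(246.1,166)),ray(p,(572,366))]))
for nm,P,z in(("scene",S,0),("side",D,0)):
    im=cv2.imread(f"pics/{nm}1.png");h=cv2.cvtColor(im,cv2.COLOR_BGR2HSV)
    m=((h[...,0]<6)|(h[...,0]>174))&(h[...,1]>150)&(h[...,2]>60)
    n,l,st,c=cv2.connectedComponentsWithStats(m.astype(np.uint8))
    print(nm,[(np.round(c[i],1).tolist(),st[i].tolist()) for i in range(1,n) if st[i][4]>8])
z=[cv2.resize(cv2.imread(f"pics/{n}1.png")[y:y+130,x:x+130],(390,390),interpolation=cv2.INTER_CUBIC) for n,x,y in(("scene",250,160),("side",220,140))]
cv2.imwrite("pics/z1.png",np.hstack(z))
```

```text
85 [(np.int64(320), 105), (np.int64(321), 75), (np.int64(340), 69)]
110 [(np.int64(321), 104), (np.int64(322), 74)]
130 [(np.int64(322), 67), (np.int64(323), 95), (np.int64(324), 73)]
160 []
190 [(np.int64(343), 71)]
210 [(np.int64(348), 95), (np.int64(349), 106)]
225 [(np.int64(351), 91)]
posttop [0.4805 0.2391 0.26  ]
[0.4803 0.2139 0.235 ]
[0.478 0.176 0.235]
[0.4748 0.1336 0.235 ]
cap [ 0.6583 -0.0091  0.235 ] [array([0.5445, 0.0513, 0.128 ]), array([0.6481, 0.0491, 0.128 ]), array([ 0.6473, -0.0601,  0.128 ])]
cap tri [ 0.6522 -0.0084  0.2364]
scene [([210.3, 169.2], [209, 168, 4, 4, 12]), ([208.9, 177.4], [208, 176, 3, 4, 10]), ([227.6, 178.4], [226, 177, 4, 4, 13]), ([226.5, 187.1], [225, 185, 4, 5, 13]), ([299.0, 204.7], [294, 201, 10, 10, 42]), ([441.5, 234.9], [436, 222, 12, 20, 107])]
side [([336.3, 139.5], [335, 137, 4, 6, 14]), ([329.0, 151.8], [327, 150, 4, 5, 12]), ([315.4, 153.7], [314, 152, 4, 4, 9]), ([260.9, 168.0], [258, 164, 7, 10, 48]), ([309.1, 312.7], [299, 303, 32, 21, 279])]
```

View pics/z1.png

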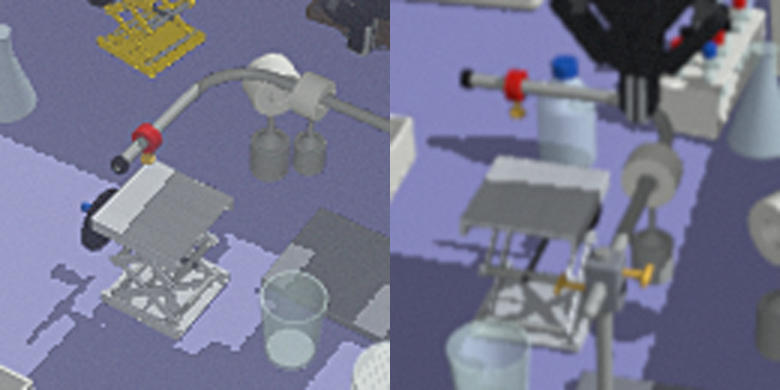

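Stand pose: post at (0.480, 0.238), yaw about -0.065. I'll push with shut fingers riding just above the rod, against the upper half of the collar's rear face and centred on the rod, following the rod's path.

```bash
cat > path.py <<'E'
from h import *
import sys, json
P0=np.array([.480,.238]);YAW=-.065;D=.025
def pose(s,z=.2440,d=None):
    d=D if d is None else d
    L=np.pi/2*.06
    if s<.18: c,h=np.array([0,-s]),-np.pi/2
    elif s<.18+L: a=(s-.18)/.06; c,h=np.array([.06-.06*np.cos(a),-.18-.06*np.sin(a)]),-np.pi/2+a
    else: c,h=np.array([.06+s-.18-L,-.24]),0.
    hd=np.array([np.cos(h),np.sin(h)]);t=c-d*hd
    cy,sy=np.cos(YAW),np.sin(YAW);w=P0+np.array([cy*t[0]-sy*t[1],sy*t[0]+cy*t[1]])
    H=h+YAW;y=np.array([np.cos(H),np.sin(H),0]);zz=np.array([0,0,-1.]);x=np.cross(y,zz)
    return np.array([*w,z]),np.column_stack([x,y,zz])
def rows(targets,hand=0):
    st=manip.state();p=st["eef_pos"];R=Ro.from_rotvec(st["tool_rot"]).as_matrix()
    print(st["time_s"],np.round(p,4),"F",np.round(st["contact_force"],2))
    out=[{"delta_pos":[round(float(v),4) for v in R.T@(q-p)],"rotation":[round(float(v),3) for v in Ro.from_matrix(R.T@Q).as_rotvec()],"hand":hand} for q,Q in targets]
    print(json.dumps(out))
if __name__=="__main__":
    a,b,n=map(float,sys.argv[1:4]);rows([pose(s) for s in np.linspace(a,b,int(n)+1)[1:]])
E
python3 - <<'E'
from path import *
S=manip.camera_params("scene");Dd=manip.camera_params("side")
X=tri([ray(S,(299,204.7)),ray(Dd,(260.9,168))]);print("stop",X)
c,s=np.cos(YAW),np.sin(YAW);print((np.array([[c,s],[-s,c]])@(X[:2]-P0)))
rows([pose(.118,z) for z in(.29,.26,.244)]+[pose(s) for s in np.linspace(.118,.15,10)[1:]])
E
```

```text
stop [ 0.60740107 -0.00676948  0.23661037]
[ 0.14303085 -0.23597734]
1.1667 [0.4724 0.1444 0.3103] F [0.66 0.44 1.26]
[{"delta_pos": [0.0015, -0.001, 0.0203], "rotation": [0.0, 0.003, -0.016], "hand": 0}, {"delta_pos": [0.0016, -0.001, 0.0503], "rotation": [0.0, 0.003, -0.016], "hand": 0}, {"delta_pos": [0.0016, -0.001, 0.0663], "rotation": [0.0, 0.003, -0.016], "hand": 0}, {"delta_pos": [0.0017, 0.0026, 0.0663], "rotation": [0.0, 0.003, -0.016], "hand": 0}, {"delta_pos": [0.0017, 0.0061, 0.0663], "rotation": [0.0, 0.003, -0.016], "hand": 0}, {"delta_pos": [0.0018, 0.0097, 0.0663], "rotation": [0.0, 0.003, -0.016], "hand": 0}, {"delta_pos": [0.0018, 0.0133, 0.0663], "rotation": [0.0, 0.003, -0.016], "hand": 0}, {"delta_pos": [0.0019, 0.0168, 0.0663], "rotation": [0.0, 0.003, -0.016], "hand": 0}, {"delta_pos": [0.002, 0.0204, 0.0663], "rotation": [0.0, 0.003, -0.016], "hand": 0}, {"delta_pos": [0.002, 0.0239, 0.0663], "rotation": [0.0, 0.003, -0.016], "hand": 0}, {"delta_pos": [0.0021, 0.0275, 0.0663], "rotation": [0.0, 0.003, -0.016], "hand": 0}, {"delta_pos": [0.0021, 0.031, 0.0663], "rotation": [0.0, 0.003, -0.016], "hand": 0}]
```

{"fn": "move_arm", "kwargs": {"targets": [{"delta_pos": [0.0015,-0.001,0.02],"rotation": [0,0.003,-0.016],"hand": 0},{"delta_pos": [0.0016,-0.001,0.05],"rotation": [0,0.003,-0.016],"hand": 0},{"delta_pos": [0.0016,-0.001,0.066],"rotation": [0,0.003,-0.016],"hand": 0},{"delta_pos": [0.0016,0.0026,0.066],"rotation": [0,0.003,-0.016],"hand": 0},{"delta_pos": [0.0017,0.006,0.066],"rotation": [0,0.003,-0.016],"hand": 0},{"delta_pos": [0.0018,0.0095,0.066],"rotation": [0,0.003,-0.016],"hand": 0},{"delta_pos": [0.0018,0.013,0.066],"rotation": [0,0.003,-0.016],"hand": 0},{"delta_pos": [0.0019,0.017,0.066],"rotation": [0,0.003,-0.016],"hand": 0},{"delta_pos": [0.002,0.0205,0.066],"rotation": [0,0.003,-0.016],"hand": 0},{"delta_pos": [0.002,0.024,0.066],"rotation": [0,0.003,-0.016],"hand": 0},{"delta_pos": [0.002,0.0275,0.066],"rotation": [0,0.003,-0.016],"hand": 0},{"delta_pos": [0.002,0.031,0.066],"rotation": [0,0.003,-0.016],"hand": 0}]}}

```text
time_s: 2.17
eef_pos: [0.4718, 0.1134, 0.2446]
tool_rot: [-3.139, 0.102, -0.002]
contact_force: [0.7, 3.2, 0.9]
finger_gap: 0.0001
```

```bash
python3 path.py .15 .186 12
python3 - <<'E'
from h import *
for n in("scene","side"): cv2.imwrite(f"pics/{n}2.png",manip.camera(n)[...,::-1])
z=[cv2.resize(cv2.imread(f"pics/{n}2.png")[y:y+100,x:x+100],(400,400),interpolation=cv2.INTER_CUBIC) for n,x,y in(("scene",290,140),("side",250,140))]
cv2.imwrite("pics/z2.png",np.hstack(z))
E
```

```text
2.1667 [0.4718 0.1134 0.2446] F [0.67 3.16 0.88]
[{"delta_pos": [0.0001, 0.0032, 0.0006], "rotation": [-0.001, -0.001, -0.0], "hand": 0}, {"delta_pos": [0.0001, 0.0062, 0.0006], "rotation": [-0.001, -0.001, -0.0], "hand": 0}, {"delta_pos": [0.0001, 0.0092, 0.0006], "rotation": [-0.001, -0.001, -0.0], "hand": 0}, {"delta_pos": [0.0001, 0.0122, 0.0006], "rotation": [-0.001, -0.001, -0.0], "hand": 0}, {"delta_pos": [0.0001, 0.0152, 0.0006], "rotation": [-0.001, -0.001, -0.0], "hand": 0}, {"delta_pos": [0.0001, 0.0182, 0.0006], "rotation": [-0.001, -0.001, -0.0], "hand": 0}, {"delta_pos": [0.0001, 0.0212, 0.0006], "rotation": [-0.001, -0.001, -0.0], "hand": 0}, {"delta_pos": [0.0001, 0.0242, 0.0006], "rotation": [-0.001, -0.001, -0.0], "hand": 0}, {"delta_pos": [0.0001, 0.0272, 0.0006], "rotation": [-0.001, -0.001, -0.0], "hand": 0}, {"delta_pos": [0.0001, 0.0302, 0.0006], "rotation": [-0.001, -0.001, -0.0], "hand": 0}, {"delta_pos": [-0.0011, 0.0332, 0.0006], "rotation": [-0.001, -0.001, -0.05], "hand": 0}, {"delta_pos": [-0.0021, 0.0363, 0.0006], "rotation": [-0.001, -0.001, -0.1], "hand": 0}]
```

View pics/z2.png

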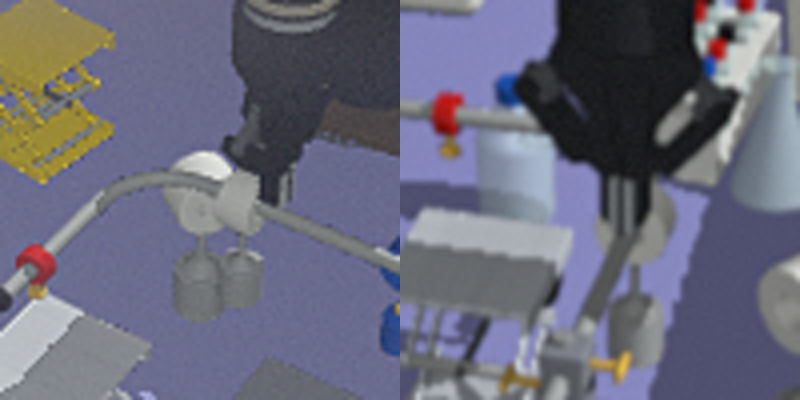

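The fingers bear evenly on the collar's rear face, above the rod, and the sinker hangs upright. The reaction is about 2.8 N, so the collar is sliding freely. I'll keep pushing.

{"fn": "move_arm", "kwargs": {"targets": [{"delta_pos": [0,0.003,0.0005],"rotation": [0,0,0],"hand": 0},{"delta_pos": [0,0.006,0.0005],"rotation": [0,0,0],"hand": 0},{"delta_pos": [0,0.009,0.0005],"rotation": [0,0,0],"hand": 0},{"delta_pos": [0,0.012,0.0005],"rotation": [0,0,0],"hand": 0},{"delta_pos": [0,0.015,0.0005],"rotation": [0,0,0],"hand": 0},{"delta_pos": [0,0.018,0.0005],"rotation": [0,0,0],"hand": 0},{"delta_pos": [0,0.021,0.0005],"rotation": [0,0,0],"hand": 0},{"delta_pos": [0,0.024,0.0005],"rotation": [0,0,0],"hand": 0},{"delta_pos": [0,0.027,0.0005],"rotation": [0,0,0],"hand": 0},{"delta_pos": [0,0.03,0.0005],"rotation": [0,0,0],"hand": 0},{"delta_pos": [-0.001,0.033,0.0005],"rotation": [0,0,-0.05],"hand": 0},{"delta_pos": [-0.002,0.036,0.0005],"rotation": [0,0,-0.1],"hand": 0}]}}

```text
time_s: 3.27
eef_pos: [0.4677, 0.077, 0.2443]
tool_rot: [-3.141, -0.058, -0.003]
contact_force: [2.1, 5.9, 3.9]
finger_gap: 0.0001
```

```bash
python3 path.py .186 .222 12
```

```text
3.2667 [0.4677 0.077  0.2443] F [2.09 5.89 3.92]
[{"delta_pos": [-0.0015, 0.0026, 0.0003], "rotation": [0.0, -0.002, -0.048], "hand": 0}, {"delta_pos": [-0.0025, 0.0057, 0.0003], "rotation": [0.0, -0.002, -0.098], "hand": 0}, {"delta_pos": [-0.0034, 0.0088, 0.0003], "rotation": [0.0, -0.002, -0.148], "hand": 0}, {"delta_pos": [-0.0041, 0.012, 0.0003], "rotation": [0.0, -0.002, -0.198], "hand": 0}, {"delta_pos": [-0.0047, 0.0152, 0.0003], "rotation": [0.0, -0.002, -0.248], "hand": 0}, {"delta_pos": [-0.0051, 0.0184, 0.0003], "rotation": [0.0, -0.002, -0.298], "hand": 0}, {"delta_pos": [-0.0053, 0.0217, 0.0003], "rotation": [0.0, -0.002, -0.348], "hand": 0}, {"delta_pos": [-0.0054, 0.0249, 0.0003], "rotation": [0.0, -0.002, -0.398], "hand": 0}, {"delta_pos": [-0.0053, 0.0282, 0.0003], "rotation": [0.0, -0.002, -0.448], "hand": 0}, {"delta_pos": [-0.005, 0.0314, 0.0003], "rotation": [0.0, -0.002, -0.498], "hand": 0}, {"delta_pos": [-0.0046, 0.0346, 0.0003], "rotation": [0.001, -0.002, -0.548], "hand": 0}, {"delta_pos": [-0.004, 0.0378, 0.0003], "rotation": [0.001, -0.002, -0.598], "hand": 0}]
```

{"fn": "move_arm", "kwargs": {"targets": [{"delta_pos": [-0.0015,0.0026,0.0],"rotation": [0,0,-0.048],"hand": 0},{"delta_pos": [-0.0025,0.0057,0.0],"rotation": [0,0,-0.098],"hand": 0},{"delta_pos": [-0.0034,0.0088,0.0],"rotation": [0,0,-0.148],"hand": 0},{"delta_pos": [-0.0034,0.0088,0.0],"rotation": [0,0,-0.148],"hand": 0}]}}

```text
time_s: 3.6
eef_pos: [0.4644, 0.0672, 0.2441]
tool_rot: [3.126, 0.291, 0.002]
contact_force: [-0.7, 1.3, 1.9]
finger_gap: -0.0003
```

```bash
python3 path.py .195 .219 8
python3 - <<'E'
from h import *
for n in("scene","side"): cv2.imwrite(f"pics/{n}3.png",manip.camera(n)[...,::-1])
z=[cv2.resize(cv2.imread(f"pics/{n}3.png")[y:y+100,x:x+100],(400,400),interpolation=cv2.INTER_CUBIC) for n,x,y in(("scene",280,140),("side",250,130))]
cv2.imwrite("pics/z3.png",np.hstack(z))
E
```

```text
3.6 [0.4644 0.0672 0.2441] F [-0.73  1.31  1.88]
[{"delta_pos": [-0.0008, 0.0022, 0.0001], "rotation": [0.002, -0.001, -0.05], "hand": 0}, {"delta_pos": [-0.0018, 0.0053, 0.0001], "rotation": [0.002, -0.001, -0.1], "hand": 0}, {"delta_pos": [-0.0027, 0.0084, 0.0001], "rotation": [0.002, -0.001, -0.15], "hand": 0}, {"delta_pos": [-0.0034, 0.0116, 0.0001], "rotation": [0.002, -0.001, -0.2], "hand": 0}, {"delta_pos": [-0.004, 0.0148, 0.0002], "rotation": [0.002, -0.001, -0.25], "hand": 0}, {"delta_pos": [-0.0044, 0.018, 0.0002], "rotation": [0.002, -0.001, -0.3], "hand": 0}, {"delta_pos": [-0.0046, 0.0213, 0.0002], "rotation": [0.002, -0.001, -0.35], "hand": 0}, {"delta_pos": [-0.0047, 0.0245, 0.0002], "rotation": [0.002, -0.001, -0.4], "hand": 0}]
```

View pics/z3.png

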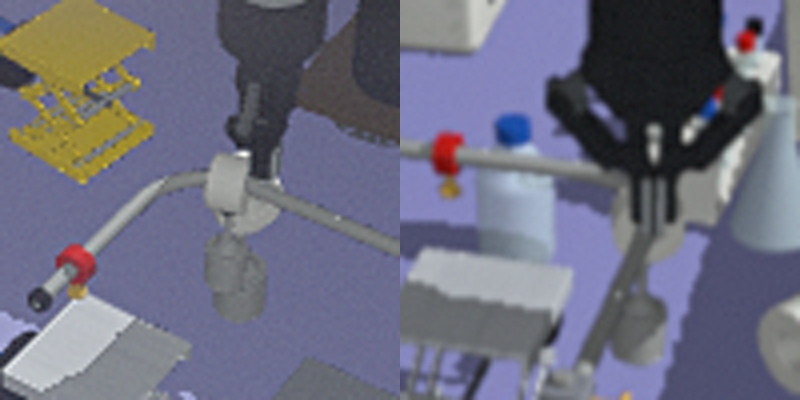

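The collar is into the bend and turning with the fingers, and the force is low. On along the arc.

{"fn": "move_arm", "kwargs": {"targets": [{"delta_pos": [-0.0008,0.0022,0],"rotation": [0,0,-0.05],"hand": 0},{"delta_pos": [-0.0018,0.0053,0],"rotation": [0,0,-0.1],"hand": 0},{"delta_pos": [-0.0027,0.0084,0],"rotation": [0,0,-0.15],"hand": 0},{"delta_pos": [-0.0034,0.0116,0],"rotation": [0,0,-0.2],"hand": 0},{"delta_pos": [-0.004,0.0148,0],"rotation": [0,0,-0.25],"hand": 0},{"delta_pos": [-0.0044,0.018,0],"rotation": [0,0,-0.3],"hand": 0},{"delta_pos": [-0.0046,0.0213,0],"rotation": [0,0,-0.35],"hand": 0},{"delta_pos": [-0.0047,0.0245,0],"rotation": [0,0,-0.4],"hand": 0}]}}

```text
time_s: 4.37
eef_pos: [0.4635, 0.0426, 0.2435]
tool_rot: [3.008, 0.905, -0.002]
contact_force: [-0.8, 4.5, 3.3]
finger_gap: 0.0001
```

```bash
python3 path.py .219 .243 8
```

```text
4.3667 [0.4635 0.0426 0.2435] F [-0.79  4.49  3.28]
[{"delta_pos": [-0.0007, 0.0038, -0.0005], "rotation": [-0.0, 0.002, -0.05], "hand": 0}, {"delta_pos": [-0.0017, 0.0069, -0.0005], "rotation": [-0.0, 0.002, -0.1], "hand": 0}, {"delta_pos": [-0.0026, 0.01, -0.0005], "rotation": [-0.0, 0.002, -0.15], "hand": 0}, {"delta_pos": [-0.0033, 0.0132, -0.0005], "rotation": [-0.0, 0.002, -0.2], "hand": 0}, {"delta_pos": [-0.0039, 0.0164, -0.0005], "rotation": [-0.0, 0.001, -0.25], "hand": 0}, {"delta_pos": [-0.0043, 0.0196, -0.0005], "rotation": [-0.0, 0.001, -0.3], "hand": 0}, {"delta_pos": [-0.0045, 0.0229, -0.0005], "rotation": [-0.0, 0.001, -0.35], "hand": 0}, {"delta_pos": [-0.0045, 0.0261, -0.0005], "rotation": [-0.0, 0.001, -0.4], "hand": 0}]
```

{"fn": "move_arm", "kwargs": {"targets": [{"delta_pos": [-0.0007,0.0035,-0.001],"rotation": [0,0,-0.05],"hand": 0},{"delta_pos": [-0.0017,0.0067,-0.001],"rotation": [0,0,-0.1],"hand": 0},{"delta_pos": [-0.0026,0.01,-0.001],"rotation": [0,0,-0.15],"hand": 0},{"delta_pos": [-0.0033,0.0132,-0.001],"rotation": [0,0,-0.2],"hand": 0},{"delta_pos": [-0.0039,0.0164,-0.001],"rotation": [0,0,-0.25],"hand": 0},{"delta_pos": [-0.0043,0.0196,-0.001],"rotation": [0,0,-0.3],"hand": 0},{"delta_pos": [-0.0045,0.0229,-0.001],"rotation": [0,0,-0.35],"hand": 0},{"delta_pos": [-0.0045,0.0261,-0.001],"rotation": [0,0,-0.4],"hand": 0}]}}

```text
time_s: 5.03
eef_pos: [0.473, 0.0185, 0.2435]
tool_rot: [-2.765, -1.486, 0.008]
contact_force: [-1.7, 4.8, 2.3]
finger_gap: -0.0003
```

```bash
python3 path.py .243 .276 11;  python3 - <<'E'
from h import *
for n in("scene","side"): cv2.imwrite(f"pics/{n}4.png",manip.camera(n)[...,::-1])
E
```

```text
5.0333 [0.473  0.0185 0.2435] F [-1.68  4.77  2.25]
[{"delta_pos": [-0.0007, 0.0041, -0.0005], "rotation": [-0.005, 0.003, -0.049], "hand": 0}, {"delta_pos": [-0.0017, 0.0072, -0.0005], "rotation": [-0.005, 0.003, -0.099], "hand": 0}, {"delta_pos": [-0.0026, 0.0103, -0.0005], "rotation": [-0.005, 0.003, -0.149], "hand": 0}, {"delta_pos": [-0.0033, 0.0135, -0.0005], "rotation": [-0.005, 0.003, -0.199], "hand": 0}, {"delta_pos": [-0.0039, 0.0167, -0.0005], "rotation": [-0.005, 0.003, -0.249], "hand": 0}, {"delta_pos": [-0.0043, 0.0199, -0.0005], "rotation": [-0.005, 0.002, -0.299], "hand": 0}, {"delta_pos": [-0.0045, 0.0231, -0.0005], "rotation": [-0.005, 0.002, -0.349], "hand": 0}, {"delta_pos": [-0.0046, 0.0264, -0.0006], "rotation": [-0.005, 0.002, -0.399], "hand": 0}, {"delta_pos": [-0.0045, 0.0296, -0.0006], "rotation": [-0.005, 0.002, -0.449], "hand": 0}, {"delta_pos": [-0.0042, 0.0329, -0.0006], "rotation": [-0.005, 0.002, -0.499], "hand": 0}, {"delta_pos": [-0.0032, 0.0358, -0.0006], "rotation": [-0.005, 0.002, -0.519], "hand": 0}]
```

Forces are staying at about 5 N. I'll go on to the end of the bend.

{"fn": "move_arm", "kwargs": {"targets": [{"delta_pos": [-0.0007,0.0038,-0.001],"rotation": [0,0,-0.05],"hand": 0},{"delta_pos": [-0.0017,0.007,-0.001],"rotation": [0,0,-0.1],"hand": 0},{"delta_pos": [-0.0026,0.0103,-0.001],"rotation": [0,0,-0.15],"hand": 0},{"delta_pos": [-0.0033,0.0135,-0.001],"rotation": [0,0,-0.2],"hand": 0},{"delta_pos": [-0.0039,0.0167,-0.001],"rotation": [0,0,-0.25],"hand": 0},{"delta_pos": [-0.0043,0.02,-0.001],"rotation": [0,0,-0.3],"hand": 0},{"delta_pos": [-0.0045,0.0231,-0.001],"rotation": [0,0,-0.35],"hand": 0},{"delta_pos": [-0.0046,0.0264,-0.001],"rotation": [0,0,-0.4],"hand": 0},{"delta_pos": [-0.0045,0.0296,-0.001],"rotation": [0,0,-0.45],"hand": 0},{"delta_pos": [-0.0042,0.033,-0.001],"rotation": [0,0,-0.5],"hand": 0},{"delta_pos": [-0.0032,0.0358,-0.001],"rotation": [0,0,-0.52],"hand": 0}]}}

```text
time_s: 6.05
eef_pos: [0.5003, -0.005, 0.2435]
tool_rot: [-2.292, -2.143, 0.013]
contact_force: [-2.8, 0.1, 0.2]
finger_gap: -0.0001
```

```bash
python3 path.py .276 .306 10;  python3 - <<'E'
from h import *
for n in("scene","side"): cv2.imwrite(f"pics/{n}5.png",manip.camera(n)[...,::-1])
z=[cv2.resize(cv2.imread(f"pics/{n}5.png")[y:y+100,x:x+100],(400,400),interpolation=cv2.INTER_CUBIC) for n,x,y in(("scene",270,150),("side",240,130))]
cv2.imwrite("pics/z5.png",np.hstack(z))
E
```

```text
6.05 [ 0.5003 -0.005   0.2435] F [-2.84  0.06  0.18]
[{"delta_pos": [0.0011, 0.0037, -0.0005], "rotation": [-0.009, 0.003, -0.002], "hand": 0}, {"delta_pos": [0.0011, 0.0067, -0.0006], "rotation": [-0.009, 0.003, -0.002], "hand": 0}, {"delta_pos": [0.0011, 0.0097, -0.0006], "rotation": [-0.009, 0.003, -0.002], "hand": 0}, {"delta_pos": [0.0011, 0.0127, -0.0006], "rotation": [-0.009, 0.003, -0.002], "hand": 0}, {"delta_pos": [0.0012, 0.0157, -0.0007], "rotation": [-0.009, 0.003, -0.002], "hand": 0}, {"delta_pos": [0.0012, 0.0187, -0.0007], "rotation": [-0.009, 0.003, -0.002], "hand": 0}, {"delta_pos": [0.0012, 0.0217, -0.0007], "rotation": [-0.009, 0.003, -0.002], "hand": 0}, {"delta_pos": [0.0012, 0.0247, -0.0007], "rotation": [-0.009, 0.003, -0.002], "hand": 0}, {"delta_pos": [0.0012, 0.0277, -0.0008], "rotation": [-0.009, 0.003, -0.002], "hand": 0}, {"delta_pos": [0.0012, 0.0307, -0.0008], "rotation": [-0.009, 0.003, -0.002], "hand": 0}]
```

View pics/z5.png

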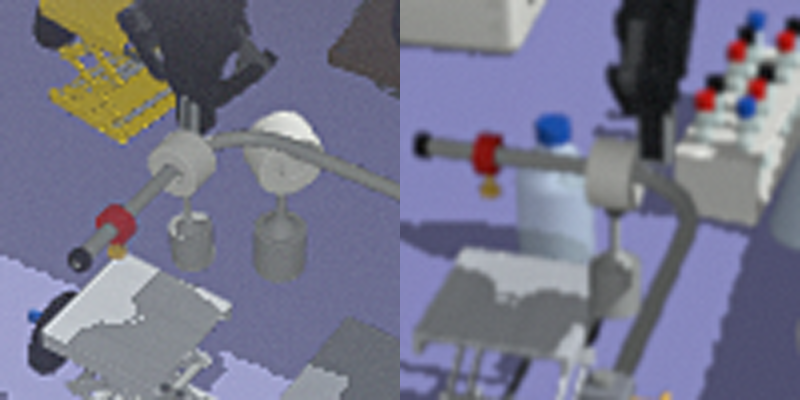

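Round the bend, with the sinker upright. About 60 mm remain, so I'll push roughly 45 mm of that briskly and then creep.

{"fn": "move_arm", "kwargs": {"targets": [{"delta_pos": [0.001,0.0037,-0.0005],"rotation": [-0.005,0,0],"hand": 0},{"delta_pos": [0.001,0.0075,-0.0005],"rotation": [-0.005,0,0],"hand": 0},{"delta_pos": [0.001,0.0113,-0.0005],"rotation": [-0.005,0,0],"hand": 0},{"delta_pos": [0.001,0.015,-0.0005],"rotation": [-0.005,0,0],"hand": 0},{"delta_pos": [0.001,0.019,-0.0005],"rotation": [-0.005,0,0],"hand": 0},{"delta_pos": [0.001,0.0227,-0.0005],"rotation": [-0.005,0,0],"hand": 0},{"delta_pos": [0.001,0.0265,-0.0005],"rotation": [-0.005,0,0],"hand": 0},{"delta_pos": [0.001,0.0302,-0.0005],"rotation": [-0.005,0,0],"hand": 0},{"delta_pos": [0.001,0.034,-0.0005],"rotation": [-0.005,0,0],"hand": 0},{"delta_pos": [0.001,0.0375,-0.0005],"rotation": [-0.005,0,0],"hand": 0},{"delta_pos": [0.001,0.041,-0.0005],"rotation": [-0.005,0,0],"hand": 0},{"delta_pos": [0.001,0.0435,-0.0005],"rotation": [-0.005,0,0],"hand": 0}]}}

```text
time_s: 7.15
eef_pos: [0.5451, -0.007, 0.2438]
tool_rot: [2.295, 2.143, -0.004]
contact_force: [-1.7, 0.8, -1.1]
finger_gap: 0.0001
```

```bash
python3 path.py .319 .322 1;  python3 - <<'E'
from h import *
for n in("scene","side"): cv2.imwrite(f"pics/{n}6.png",manip.camera(n)[...,::-1])
a=cv2.imread("pics/side6.png")[140:200,240:310]
z=[cv2.resize(a,(560,480),interpolation=cv2.INTER_CUBIC)]
w=manip.camera_params("wrist");np.save("w6.npy",w,allow_pickle=True);W=manip.camera("wrist");cv2.imwrite("pics/w6.png",W[...,::-1])
# gap along side row: red stop right edge vs white collar left edge
h=cv2.cvtColor(cv2.imread("pics/side6.png"),cv2.COLOR_BGR2HSV)
m=((h[...,0]<8)|(h[...,0]>172))&(h[...,1]>110)
ys,xs=np.where(m[150:190,240:300]);print("red x",xs.min()+240,xs.max()+240,"y",ys.min()+150,ys.max()+150)
r=cv2.imread("pics/side6.png")
for v in(160,163,180): print(v,[tuple(int(c) for c in r[v,u]) for u in range(262,290)])
E
```

```text
7.15 [ 0.5451 -0.007   0.2438] F [-1.71  0.76 -1.11]
[{"delta_pos": [0.0003, 0.0018, -0.0002], "rotation": [-0.001, 0.003, -0.004], "hand": 0}]
red x 258 264 y 164 173
160 [(190, 135, 133), (187, 134, 132), (189, 134, 133), (187, 134, 134), (189, 134, 132), (189, 133, 134), (189, 133, 133), (190, 133, 133), (191, 135, 133), (189, 134, 133), (185, 131, 130), (168, 111, 103), (163, 86, 61), (162, 75, 29), (166, 75, 21), (167, 76, 24), (167, 78, 25), (168, 76, 21), (167, 85, 45), (135, 93, 75), (72, 58, 50), (29, 28, 27), (27, 21, 23), (30, 28, 26), (25, 26, 23), (47, 42, 40), (88, 86, 82), (104, 101, 97)]
163 [(99, 69, 109), (115, 80, 112), (122, 85, 111), (144, 103, 117), (181, 129, 131), (190, 134, 133), (190, 134, 133), (191, 135, 134), (184, 136, 134), (150, 131, 130), (128, 129, 128), (120, 125, 126), (119, 123, 123), (121, 122, 122), (123, 122, 117), (124, 116, 114), (128, 115, 110), (126, 112, 106), (128, 111, 105), (114, 103, 98), (67, 61, 58), (32, 29, 27), (29, 27, 25), (29, 27, 25), (25, 24, 22), (37, 34, 33), (74, 72, 71), (100, 98, 95)]
180 [(172, 130, 131), (173, 129, 130), (184, 131, 131), (190, 135, 132), (191, 135, 134), (192, 137, 135), (185, 133, 132), (155, 125, 118), (146, 124, 117), (150, 129, 120), (154, 132, 124), (148, 128, 120), (115, 101, 95), (83, 78, 75), (67, 67, 66), (69, 70, 69), (83, 81, 79), (117, 109, 103), (145, 131, 122), (174, 155, 144), (195, 172, 158), (202, 179, 164), (203, 181, 166), (204, 181, 167), (204, 185, 169), (200, 177, 163), (190, 158, 150), (174, 128, 125)]
```

The gap to the stop is about 11–13 mm. Advancing 7 mm gently.

{"fn": "move_arm", "kwargs": {"targets": [{"delta_pos": [0.0003,0.002,0],"rotation": [0,0,0],"hand": 0},{"delta_pos": [0.0003,0.004,0],"rotation": [0,0,0],"hand": 0},{"delta_pos": [0.0003,0.0055,0],"rotation": [0,0,0],"hand": 0},{"delta_pos": [0.0003,0.007,0],"rotation": [0,0,0],"hand": 0}]}}

```text
time_s: 7.63
eef_pos: [0.5524, -0.0073, 0.2444]
tool_rot: [2.295, 2.142, -0.003]
contact_force: [-2.8, -0.5, -1.0]
finger_gap: -0.0001
```

{"fn": "move_arm", "kwargs": {"targets": [{"delta_pos": [0,0.0005,0],"rotation": [0,0,0],"hand": 0},{"delta_pos": [0,0.001,0],"rotation": [0,0,0],"hand": 0},{"delta_pos": [0,0.0015,0],"rotation": [0,0,0],"hand": 0}]}}

```text
time_s: 7.88
eef_pos: [0.5539, -0.0073, 0.2444]
tool_rot: [2.295, 2.142, -0.003]
contact_force: [-2.6, -0.2, -0.9]
finger_gap: -0.0001
```

{"fn": "move_arm", "kwargs": {"targets": [{"delta_pos": [0,0.0005,0],"rotation": [0,0,0],"hand": 0},{"delta_pos": [0,0.001,0],"rotation": [0,0,0],"hand": 0},{"delta_pos": [0,0.0015,0],"rotation": [0,0,0],"hand": 0}]}}

```text
time_s: 8.13
eef_pos: [0.5554, -0.0074, 0.2445]
tool_rot: [2.295, 2.142, -0.003]
contact_force: [-2.8, 1.0, -0.6]
finger_gap: -0.0
```

{"fn": "move_arm", "kwargs": {"targets": [{"delta_pos": [0,0.0005,0],"rotation": [0,0,0],"hand": 0},{"delta_pos": [0,0.001,0],"rotation": [0,0,0],"hand": 0}]}}

```text
time_s: 8.3
eef_pos: [0.5564, -0.0075, 0.2444]
tool_rot: [2.295, 2.142, -0.003]
contact_force: [-2.2, -0.3, 0.5]
finger_gap: 0.0002
```

{"fn": "move_arm", "kwargs": {"targets": [{"delta_pos": [0,0.0005,0],"rotation": [0,0,0],"hand": 0},{"delta_pos": [0,0.001,0],"rotation": [0,0,0],"hand": 0}]}}

```text
time_s: 8.47
eef_pos: [0.5575, -0.0076, 0.2444]
tool_rot: [2.295, 2.142, -0.003]
contact_force: [-2.1, 0.3, 0.2]
finger_gap: -0.0004
```

{"fn": "move_arm", "kwargs": {"targets": [{"delta_pos": [0,0.0005,0],"rotation": [0,0,0],"hand": 0}]}}

```text
time_s: 8.55
eef_pos: [0.558, -0.0076, 0.2444]
tool_rot: [2.295, 2.142, -0.003]
contact_force: [-2.9, 0.7, -0.1]
finger_gap: 0.0001
```

{"fn": "move_arm", "kwargs": {"targets": [{"delta_pos": [0,0.0005,0],"rotation": [0,0,0],"hand": 0}]}}

```text
time_s: 8.63
eef_pos: [0.5585, -0.0076, 0.2444]
tool_rot: [2.295, 2.142, -0.003]
contact_force: [-2.9, 0.1, 0.1]
finger_gap: 0.0001
```

{"fn": "move_arm", "kwargs": {"targets": [{"delta_pos": [0,0.0005,0],"rotation": [0,0,0],"hand": 0}]}}

```text
time_s: 8.72
eef_pos: [0.5591, -0.0077, 0.2444]
tool_rot: [2.295, 2.142, -0.003]
contact_force: [-2.2, 0.1, 0.2]
finger_gap: -0.0001
```

{"fn": "move_arm", "kwargs": {"targets": [{"delta_pos": [0,0.0005,0],"rotation": [0,0,0],"hand": 0}]}}

```text
time_s: 8.8
eef_pos: [0.5596, -0.0077, 0.2445]
tool_rot: [2.295, 2.142, -0.003]
contact_force: [-2.0, 1.2, -0.0]
finger_gap: 0.0002
```

{"fn": "move_arm", "kwargs": {"targets": [{"delta_pos": [0,0.0005,0],"rotation": [0,0,0],"hand": 0}]}}

```text
time_s: 8.88
eef_pos: [0.5602, -0.0078, 0.2444]
tool_rot: [2.295, 2.142, -0.003]
contact_force: [-2.2, 0.6, 0.0]
finger_gap: -0.0001
```

{"fn": "move_arm", "kwargs": {"targets": [{"delta_pos": [0,0.0005,0],"rotation": [0,0,0],"hand": 0}]}}

```text
time_s: 8.97
eef_pos: [0.5608, -0.0078, 0.2444]
tool_rot: [2.295, 2.142, -0.003]
contact_force: [-3.3, -0.3, -0.1]
finger_gap: -0.0001
```

Run:
```python
from h import *
print(manip.state()["contact_force"])
cv2.imwrite("pics/side7.png",manip.camera("side")[...,::-1])
r=cv2.imread("pics/side7.png")
for v in(165,167,169,171): print(v,[tuple(int(c) for c in r[v,u]) for u in range(260,276)])
```

```text
[-3.33114342 -0.28325074 -0.05989776]
165 [(15, 15, 122), (8, 16, 123), (8, 14, 119), (55, 58, 117), (120, 126, 136), (140, 145, 142), (140, 145, 143), (143, 146, 144), (138, 140, 140), (140, 143, 141), (137, 141, 139), (137, 140, 139), (137, 140, 139), (134, 138, 136), (132, 135, 133), (112, 114, 111)]
167 [(17, 21, 130), (11, 10, 127), (36, 38, 129), (87, 89, 127), (140, 144, 146), (149, 152, 150), (148, 151, 149), (145, 150, 147), (146, 149, 146), (146, 149, 149), (144, 148, 146), (146, 149, 147), (143, 147, 145), (141, 144, 142), (125, 128, 128), (103, 106, 105)]
169 [(14, 16, 128), (14, 16, 129), (52, 56, 128), (114, 117, 135), (144, 148, 146), (150, 153, 150), (149, 152, 151), (146, 150, 148), (146, 151, 150), (149, 152, 151), (146, 150, 149), (147, 151, 150), (148, 151, 150), (141, 143, 143), (112, 114, 113), (100, 101, 100)]
171 [(11, 19, 119), (11, 16, 120), (63, 64, 121), (133, 137, 140), (148, 151, 148), (145, 149, 146), (148, 150, 150), (146, 150, 149), (148, 152, 151), (147, 150, 149), (149, 152, 151), (149, 152, 151), (150, 153, 152), (139, 143, 142), (109, 113, 111), (98, 99, 98)]
```

The red stop and the white collar now look adjacent in the side view. Continuing in 0.5 mm steps until the force rises.

{"fn": "move_arm", "kwargs": {"targets": [{"delta_pos": [0,0.0005,0],"rotation": [0,0,0],"hand": 0}]}}

```text
time_s: 9.1
eef_pos: [0.5614, -0.0078, 0.2444]
tool_rot: [2.295, 2.142, -0.003]
contact_force: [-2.6, 0.0, -0.1]
finger_gap: -0.0001
```

{"fn": "move_arm", "kwargs": {"targets": [{"delta_pos": [0,0.0005,0],"rotation": [0,0,0],"hand": 0}]}}

```text
time_s: 9.18
eef_pos: [0.5619, -0.0079, 0.2444]
tool_rot: [2.295, 2.142, -0.003]
contact_force: [-2.9, -0.6, -0.8]
finger_gap: -0.0001
```

{"fn": "move_arm", "kwargs": {"targets": [{"delta_pos": [0,0.0003,0],"rotation": [0,0,0],"hand": 0}]}}

```text
time_s: 9.27
eef_pos: [0.5623, -0.0079, 0.2444]
tool_rot: [2.295, 2.142, -0.003]
contact_force: [-2.3, -0.4, -0.0]
finger_gap: 0.0002
```

{"fn": "move_arm", "kwargs": {"targets": [{"delta_pos": [0,0.0005,0],"rotation": [0,0,0],"hand": 0}]}}

```text
time_s: 9.35
eef_pos: [0.5628, -0.0079, 0.2444]
tool_rot: [2.295, 2.142, -0.003]
contact_force: [-2.9, 0.6, -0.3]
finger_gap: -0.0002
```

{"fn": "move_arm", "kwargs": {"targets": [{"delta_pos": [0,0.0005,0],"rotation": [0,0,0],"hand": 0}]}}

```text
time_s: 9.43
eef_pos: [0.5628, -0.008, 0.2444]
tool_rot: [2.295, 2.143, -0.005]
contact_force: [-4.4, 0.7, 1.3]
finger_gap: 0.0
```

{"fn": "move_arm", "kwargs": {"targets": [{"delta_pos": [0,0.0004,0],"rotation": [0,0,0],"hand": 0}]}}

```text
time_s: 9.52
eef_pos: [0.5628, -0.008, 0.2444]
tool_rot: [2.296, 2.144, -0.007]
contact_force: [-4.8, -0.5, 1.0]
finger_gap: -0.0003
```

{"fn": "move_arm", "kwargs": {"targets": [{"delta_pos": [0,0.0004,0],"rotation": [0,0,0],"hand": 0}]}}

```text
time_s: 9.6
eef_pos: [0.5628, -0.008, 0.2444]
tool_rot: [-2.296, -2.144, 0.008]
contact_force: [-4.7, 0.1, 1.0]
finger_gap: 0.0001
```

The stop is met: the advance has halted and the force is at 4.7 N against about 2.5 N when sliding. One slightly firmer press makes sure the 1.5 N is exceeded, and then I back off.

{"fn": "move_arm", "kwargs": {"targets": [{"delta_pos": [0,0.0009,0],"rotation": [0,0,0],"hand": 0},{"delta_pos": [0,0.0009,0],"rotation": [0,0,0],"hand": 0}]}}

```text
time_s: 9.77
eef_pos: [0.5629, -0.0081, 0.2445]
tool_rot: [-2.294, -2.142, 0.012]
contact_force: [-7.0, -0.2, 2.1]
finger_gap: 0.0003
```

{"fn": "move_arm", "kwargs": {"targets": [{"delta_pos": [0,0.0012,0],"rotation": [0,0,0],"hand": 0},{"delta_pos": [0,0.0012,0],"rotation": [0,0,0],"hand": 0}]}}

```text
time_s: 9.93
eef_pos: [0.5629, -0.0081, 0.2445]
tool_rot: [-2.292, -2.141, 0.016]
contact_force: [-8.0, 0.3, 2.3]
finger_gap: -0.0001
```

Pressed home at about 8 N on the fingers, so roughly 5 N on the stop. Now I retreat along the rod, go up, and turn back towards the crank.

{"fn": "move_arm", "kwargs": {"targets": [{"delta_pos": [0,-0.01,0],"rotation": [0,0,0],"hand": 0},{"delta_pos": [0,-0.02,-0.005],"rotation": [0,0,0],"hand": 0},{"delta_pos": [0,-0.02,-0.04],"rotation": [0,0,0],"hand": 0},{"delta_pos": [0.01,-0.01,-0.075],"rotation": [0,0,0.12],"hand": 0.3},{"delta_pos": [0.03,0.0,-0.085],"rotation": [0,0,0.24],"hand": 0.5},{"delta_pos": [0.05,0.01,-0.085],"rotation": [0,0,0.36],"hand": 0.5},{"delta_pos": [0.07,0.015,-0.085],"rotation": [0,0,0.48],"hand": 0.5},{"delta_pos": [0.09,0.02,-0.085],"rotation": [0,0,0.6],"hand": 0.5},{"delta_pos": [0.1,0.02,-0.085],"rotation": [0,0,0.72],"hand": 0.5},{"delta_pos": [0.105,0.02,-0.085],"rotation": [0,0,0.84],"hand": 0.5},{"delta_pos": [0.105,0.02,-0.085],"rotation": [0,0,0.96],"hand": 0.5},{"delta_pos": [0.105,0.02,-0.085],"rotation": [0,0,1.08],"hand": 0.5}]}}

```text
time_s: 10.93
eef_pos: [0.5918, 0.0963, 0.3293]
tool_rot: [3.072, 0.651, -0.012]
contact_force: [-0.8, 0.5, 0.5]
finger_gap: 0.0428
```

{"fn": "move_arm", "kwargs": {"targets": [{"delta_pos": [0,0,0],"rotation": [0,0,0.12],"hand": 0.5},{"delta_pos": [0,0,0],"rotation": [0,0,0.24],"hand": 0.5},{"delta_pos": [0,0,0],"rotation": [0,0,0.36],"hand": 0.5},{"delta_pos": [0,0,0],"rotation": [0,0,0.48],"hand": 0.5},{"delta_pos": [0,0,0],"rotation": [0,0,0.48],"hand": 0.5},{"delta_pos": [0,0,0],"rotation": [0,0,0.48],"hand": 0.5}]}}

```text
time_s: 11.43
eef_pos: [0.5922, 0.0963, 0.3298]
tool_rot: [3.138, -0.093, -0.007]
contact_force: [0.3, -0.6, 0.1]
finger_gap: 0.0428
```

Run:
```python
from h import *
s=manip.state();print(s["time_s"],s["eef_pos"],s["tool_rot"],s["qpos"])
w=manip.camera_params("wrist");np.save("w8.npy",w,allow_pickle=True)
for n in("wrist","scene","side"): cv2.imwrite(f"pics/{n}8.png",manip.camera(n)[...,::-1])
for n in("wrist","scene","side"):
    h=cv2.cvtColor(cv2.imread(f"pics/{n}8.png"),cv2.COLOR_BGR2HSV)
    m=(abs(h[...,0].astype(int)-108)<9)&(h[...,1]>170)&(h[...,2]>60)
    k,l,st,c=cv2.connectedComponentsWithStats(m.astype(np.uint8))
    print(n,[(np.round(c[i],1).tolist(),st[i].tolist()) for i in range(1,k) if st[i][4]>4])
a=cv2.imread("pics/wrist8.png");b=cv2.resize(cv2.imread("pics/scene8.png")[190:290,255:355],(400,400),interpolation=cv2.INTER_CUBIC)
c=cv2.resize(cv2.imread("pics/side8.png")[150:250,230:330],(400,400),interpolation=cv2.INTER_CUBIC)
o=np.zeros((600,800,3),np.uint8);o[:200,:320]=0
cv2.imwrite("pics/z8.png",np.vstack([np.hstack([b,c])]))
```

```text
11.4333 [0.59223738 0.09632049 0.32980156] [ 3.13787039 -0.09311375 -0.00706636] [-0.00679786  0.06599095  1.65003903 -0.00225177  1.43011713  0.05285391]
wrist [([545.7, 83.3], [486, 0, 142, 159, 13752]), ([92.7, 97.1], [53, 78, 88, 41, 2611])]
scene [([564.5, 64.1], [561, 61, 8, 7, 30]), ([602.6, 74.1], [579, 65, 37, 24, 99]), ([630.3, 97.7], [615, 67, 25, 50, 384]), ([601.2, 78.0], [600, 77, 3, 3, 5]), ([600.6, 82.2], [600, 81, 2, 3, 5]), ([579.2, 87.0], [578, 86, 3, 3, 5]), ([596.0, 90.6], [585, 87, 22, 7, 40]), ([197.7, 169.6], [196, 169, 4, 2, 7]), ([233.3, 181.2], [232, 180, 4, 3, 6]), ([391.7, 200.8], [388, 199, 9, 5, 24]), ([232.7, 208.3], [231, 207, 4, 4, 7]), ([388.4, 209.7], [385, 207, 7, 6, 18]), ([388.8, 220.4], [386, 217, 7, 8, 24]), ([389.1, 226.8], [387, 226, 5, 3, 8]), ([439.5, 283.5], [434, 278, 12, 13, 83]), ([322.2, 350.2], [272, 320, 96, 58, 1281]), ([336.9, 326.0], [333, 324, 9, 5, 15]), ([351.4, 344.0], [351, 342, 2, 5, 5])]
side [([627.9, 20.3], [616, 0, 24, 44, 834]), ([495.2, 72.0], [453, 42, 76, 62, 3248]), ([431.3, 62.4], [429, 52, 5, 23, 35]), ([428.5, 82.7], [428, 79, 2, 8, 13]), ([449.8, 92.3], [448, 91, 6, 3, 12]), ([328.7, 134.9], [327, 134, 4, 3, 9]), ([326.0, 156.5], [325, 155, 3, 4, 12]), ([278.9, 161.3], [275, 159, 7, 7, 29]), ([141.0, 277.5], [97, 230, 86, 87, 4043]), ([362.3, 272.7], [356, 264, 13, 19, 205]), ([360.7, 296.9], [354, 284, 14, 23, 223]), ([212.7, 321.2], [205, 313, 16, 17, 212])]
```

View pics/wrist8.png

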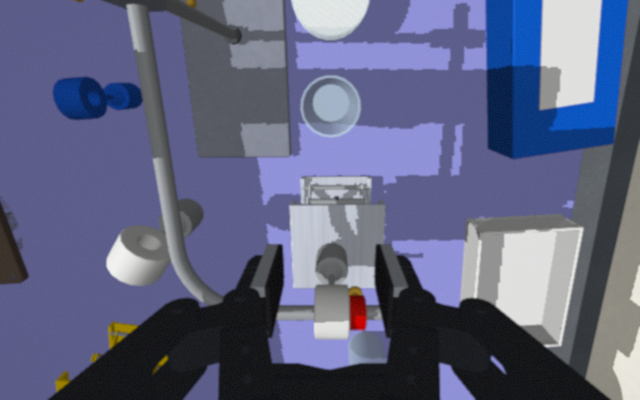

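The wrist view shows the collar (332,312) pressed against the red stop (357,312), with the sinker below it. The platform spans (292,205) to (385,287) and is nearly aligned with the tool. I went the wrong way in y, so the crank is still hidden; I'll move beyond it and look back.

{"fn": "move_arm", "kwargs": {"targets": [{"delta_pos": [0.001,0.035,0],"rotation": [0,0,0],"hand": 0.5},{"delta_pos": [0.002,0.075,0],"rotation": [0,0,0],"hand": 0.5},{"delta_pos": [0.004,0.115,0],"rotation": [0,0,0],"hand": 0.5},{"delta_pos": [0.005,0.155,0],"rotation": [0,0,0],"hand": 0.5},{"delta_pos": [0.006,0.195,0],"rotation": [0,0,0],"hand": 0.5},{"delta_pos": [0.008,0.235,0.02],"rotation": [0,0,0],"hand": 0.5},{"delta_pos": [0.009,0.266,0.05],"rotation": [0,0,0],"hand": 0.5},{"delta_pos": [0.009,0.276,0.06],"rotation": [0,0,0],"hand": 0.5},{"delta_pos": [0.009,0.276,0.06],"rotation": [0,0,0],"hand": 0.5},{"delta_pos": [0.009,0.276,0.06],"rotation": [0,0,0],"hand": 0.5}]}}

```text
time_s: 12.42
eef_pos: [0.5835, -0.1797, 0.2692]
tool_rot: [3.139, -0.096, -0.013]
contact_force: [0.0, 1.3, 0.7]
finger_gap: 0.0424
```

Run:
```python
from h import *
np.set_printoptions(precision=4,suppress=True)
p=np.load("w8.npy",allow_pickle=True).item()
c=[plane(p,u,.129) for u in((292,205),(383,205),(386,287),(292,287))];print(np.array(c),np.mean(c,0))
s=manip.state();print(s["time_s"],s["eef_pos"],s["tool_rot"])
w=manip.camera_params("wrist");np.save("w9.npy",w,allow_pickle=True)
for n in("wrist","scene","side"): cv2.imwrite(f"pics/{n}9.png",manip.camera(n)[...,::-1])
for n in("wrist","scene"):
    h=cv2.cvtColor(cv2.imread(f"pics/{n}9.png"),cv2.COLOR_BGR2HSV)
    m=(abs(h[...,0].astype(int)-108)<10)&(h[...,1]>150)&(h[...,2]>50)
    k,l,st,c=cv2.connectedComponentsWithStats(m.astype(np.uint8))
    print(n,[(np.round(c[i],1).tolist(),st[i].tolist()) for i in range(1,k) if st[i][4]>4 and 200<c[i][0]<420])
```

```text
[[ 0.55    0.0526  0.129 ]
 [ 0.6482  0.0469  0.129 ]
 [ 0.6507 -0.0559  0.129 ]
 [ 0.5404 -0.0496  0.129 ]] [ 0.5973 -0.0015  0.129 ]
12.4167 [ 0.5835 -0.1797  0.2692] [ 3.1394 -0.0959 -0.0126]
wrist [([314.9, 89.1], [310, 73, 11, 34, 323]), ([383.5, 241.7], [371, 232, 28, 25, 377])]
scene [([233.6, 182.1], [232, 180, 4, 5, 13]), ([391.7, 201.0], [388, 199, 9, 6, 33]), ([230.7, 209.6], [227, 207, 8, 6, 37]), ([388.8, 210.4], [385, 207, 7, 9, 24]), ([388.5, 223.0], [385, 217, 8, 12, 65]), ([278.0, 228.5], [277, 228, 3, 2, 6]), ([322.2, 351.8], [265, 305, 103, 85, 3101]), ([292.7, 313.5], [290, 312, 6, 5, 15]), ([286.7, 316.3], [285, 315, 4, 4, 6]), ([285.6, 321.6], [285, 320, 2, 4, 5]), ([281.4, 325.6], [279, 324, 5, 4, 7])]
```

View pics/wrist9.png

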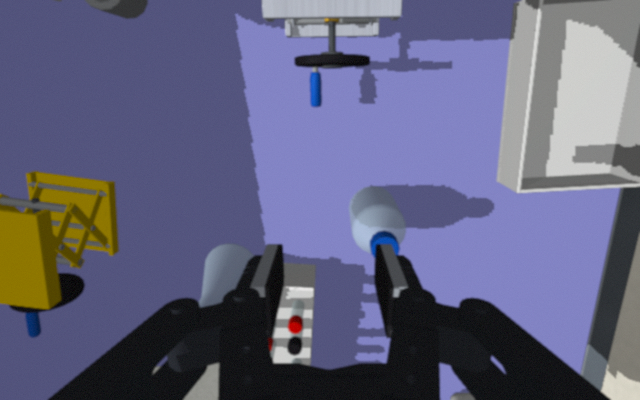

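The wrist view shows the black wheel edge-on at x 295–369, y≈61 and the blue handle at (315,89), left of the axis. The clear bottle stands near (380,220). Now to triangulate.

Run:
```python
from h import *
np.set_printoptions(precision=4,suppress=True)
w=np.load("w9.npy",allow_pickle=True).item();S=manip.camera_params("scene")
print("cam",-w["R"].T@w["t"])
im=cv2.imread("pics/scene9.png")
h=cv2.cvtColor(im,cv2.COLOR_BGR2HSV)
for v in range(222,244): print(v," ".join("B" if (abs(int(h[v,u,0])-108)<12 and h[v,u,1]>140) else ("k" if im[v,u].sum()<150 else ".") for u in range(268,300)))
for z in(.04,.05,.06,.08,.1): print(z,plane(w,(314.9,89.1),z),"scene",proj(S,plane(w,(314.9,89.1),z)),"end-near",proj(S,plane(w,(315.5,106),z)), "len",plane(w,(315,73),z)[1]-plane(w,(315,107),z)[1])
print("tri",tri([ray(w,(315.3,98)),ray(S,(278,228.5))]))
# wheel
im=cv2.imread("pics/wrist9.png");bl=(im.sum(2)<120)[50:72,285:380];ys,xs=np.where(bl);print("wheel px",xs.min()+285,xs.max()+285,ys.min()+50,ys.max()+50)
for z in(.055,.065,.075,.085):
    a,b=plane(w,(295,61),z),plane(w,(369.5,61),z);print(z,a,b,np.linalg.norm(b-a))
print("cap",plane(w,(383.5,241.7),.12),"bottle base",plane(w,(368,195),0))
print("handle base-shaft",plane(w,(331,40),.07))
```

```text
cam [ 0.5909 -0.1012  0.4109]
222 . . . . . . . . . . . . . . . . . . . . . . . . . . . . . . . .
223 . . . . . . . . . . . . . . . . . . . k . . . . . . . . . . . .
224 . . . . . . . . . . . . . . . . . . . . . . . . . . . . . . . .
225 . . . . . . . . . . . . . . . . . . . . . . . . . . . . . . . .
226 . . . . . . . . . . . . . . . . . . . . . . . . . . . . . . . .
227 . . . . . . . . . . . . . . . . . . . . . . . . . . . . . . . .
228 . . . . . . . . . B B B . . . . . . . . . . . . . . . . . . . .
229 . . . . . . . . . B B B . . . . . . . . . . . . . . . . . . . .
230 . . . . . . . . . . . . . . . . . . . . . . . . . . . . . . . .
231 . . . . . . . . . . . k . . . . . . . . . . . . . . . . . . . .
232 . . . . . . . . . . . . . . . . . . . . . . . . . . . . . . . .
233 . . . . . . . . . . . . . . . . . . . . . . . . . . . . . . . .
234 . . . . . . . . . . . . . . . . . . . . . . . . . . . . . . . .
235 . . . . . . . . . . . . . . . . . . . . . . . . . . . . . . . .
236 . . . . . . . . . . . . . . . . . . . . . . . . . . . . . . . .
237 . . . . . . . . . . . . . . . . . . . . . . . 
[... 751 characters left out ...]
855
0.08 [ 0.5747 -0.1049  0.08  ] scene [280.562  223.8235] end-near [276.739  221.9901] len 0.030458432896835266
0.1 [ 0.5757 -0.1047  0.1   ] scene [280.0552 219.6641] end-near [276.4281 217.9408] len 0.02861768883997197
tri [ 0.5743 -0.1154  0.0525]
wheel px 296 368 54 65
0.055 [ 0.5559 -0.0776  0.055 ] [ 0.6291 -0.0822  0.055 ] 0.07335378305770503
0.065 [ 0.5569 -0.0783  0.065 ] [ 0.628  -0.0827  0.065 ] 0.07129291361491147
0.075 [ 0.5578 -0.079   0.075 ] [ 0.6269 -0.0833  0.075 ] 0.06923204417211803
0.085 [ 0.5588 -0.0796  0.085 ] [ 0.6259 -0.0838  0.085 ] 0.06717117472932459
cap [ 0.6315 -0.2467  0.12  ] bottle base [ 0.6292 -0.2395  0.    ]
handle base-shaft [ 0.5924 -0.0626  0.07  ]
```

Handle at about (0.573, -0.105, 0.048) and axis at about (0.591, -0.105, 0.0655), giving q ≈ 3.94. The platform is then at about 130.8 mm, 6.7 mm under the sinker, which is consistent with the spec. The target of about 1 mm lift is q ≈ 8.7. I'll grip with the tool leaning 0.25 rad away from the jack.

```bash
cat > crank.py <<'E'
from path import rows,manip,np,Ro
YJ=-.062;TH=.25;AX=np.array([.591,-.1055,.0655]);Q0=3.94
xh=np.array([np.cos(YJ),np.sin(YJ),0]);yh=np.array([np.sin(YJ),-np.cos(YJ),0]);Z=np.array([0,0,1.])
zt=-Z*np.cos(TH)-yh*np.sin(TH);yt=yh*np.cos(TH)-Z*np.sin(TH);RT=np.column_stack([np.cross(yt,zt),yt,zt])
def handle(q): return AX+.025*(np.sin(q)*xh+np.cos(q)*Z)+Z*.0008*(q-Q0)
def tcp(q,back=0,dx=0,dz=0): return handle(q)+.003*yh+(.013-back)*zt+dx*xh+dz*Z,RT
def qmeas():
    p=manip.state()["eef_pos"]-.003*yh-.013*zt-AX;return p@xh,p[2],np.arctan2(p@xh,p[2])%(2*np.pi)
E
python3 - <<'E'
from crank import *
rows([tcp(Q0,b) for b in(.08,.04,.0)],.5)
E
```

```text
12.5667 [ 0.5849 -0.1786  0.2723] F [-0.21  0.35  0.36]
[{"delta_pos": [-0.0157, -0.0544, 0.1592], "rotation": [0.254, 0.003, 0.003], "hand": 0.5}, {"delta_pos": [-0.0156, -0.0644, 0.1979], "rotation": [0.254, 0.003, 0.003], "hand": 0.5}, {"delta_pos": [-0.0154, -0.0745, 0.2366], "rotation": [0.254, 0.003, 0.003], "hand": 0.5}]
```

{"fn": "move_arm", "kwargs": {"targets": [{"delta_pos": [-0.004,-0.013,0.035],"rotation": [0.08,0,0],"hand": 0.5},{"delta_pos": [-0.008,-0.026,0.07],"rotation": [0.16,0,0],"hand": 0.5},{"delta_pos": [-0.012,-0.04,0.105],"rotation": [0.254,0,0],"hand": 0.5},{"delta_pos": [-0.0157,-0.0544,0.14],"rotation": [0.254,0.003,0.003],"hand": 0.5},{"delta_pos": [-0.0157,-0.0544,0.159],"rotation": [0.254,0.003,0.003],"hand": 0.5},{"delta_pos": [-0.0157,-0.0544,0.159],"rotation": [0.254,0.003,0.003],"hand": 0.5}]}}

```text
time_s: 13.07
eef_pos: [0.5693, -0.1208, 0.1089]
tool_rot: [-2.886, 0.086, 0.001]
contact_force: [-0.4, -0.1, -0.5]
finger_gap: 0.0428
```

Run:
```python
from crank import *
from h import *
np.set_printoptions(precision=4,suppress=True)
rows([tcp(Q0,b) for b in(.04,.02,.0)],.5)
w=manip.camera_params("wrist");im=manip.camera("wrist")[...,::-1];cv2.imwrite("pics/wrist10.png",im)
h=cv2.cvtColor(np.ascontiguousarray(im),cv2.COLOR_BGR2HSV)
m=(abs(h[...,0].astype(int)-108)<10)&(h[...,1]>150)&(h[...,2]>50)
k,l,st,c=cv2.connectedComponentsWithStats(m.astype(np.uint8))
for i in range(1,k):
    if st[i][4]>60: print(np.round(c[i],1),st[i],plane(w,c[i],.048))
print("exp",proj(w,handle(Q0)),handle(Q0))
```

```text
13.0667 [ 0.5693 -0.1208  0.1089] F [-0.36 -0.08 -0.5 ]
[{"delta_pos": [0.0031, 0.002, 0.0353], "rotation": [-0.004, 0.008, 0.001], "hand": 0.5}, {"delta_pos": [0.0033, 0.0021, 0.0553], "rotation": [-0.004, 0.008, 0.001], "hand": 0.5}, {"delta_pos": [0.0034, 0.0022, 0.0753], "rotation": [-0.004, 0.008, 0.001], "hand": 0.5}]
[332.5 212.2] [325 187  16  52 803] [ 0.5734 -0.1059  0.048 ]
exp [331.9414 209.8607] [ 0.5731 -0.1044  0.0481]
```

The close-up agrees with the estimate to within 1.5 mm. Descend and pinch.

{"fn": "move_arm", "kwargs": {"targets": [{"delta_pos": [0.003,0.0025,0.03],"rotation": [0,0.005,0],"hand": 0.5},{"delta_pos": [0.0033,0.0025,0.055],"rotation": [0,0.005,0],"hand": 0.5},{"delta_pos": [0.0034,0.003,0.075],"rotation": [0,0.005,0],"hand": 0.5},{"delta_pos": [0.0034,0.003,0.075],"rotation": [0,0.005,0],"hand": 0.5},{"delta_pos": [0.0034,0.003,0.075],"rotation": [0,0.005,0],"hand": 0.3},{"delta_pos": [0.0034,0.003,0.075],"rotation": [0,0.005,0],"hand": 0.2},{"delta_pos": [0.0034,0.003,0.075],"rotation": [0,0.005,0],"hand": 0},{"delta_pos": [0.0034,0.003,0.075],"rotation": [0,0.005,0],"hand": 0},{"delta_pos": [0.0034,0.003,0.075],"rotation": [0,0.005,0],"hand": 0}]}}

```text
time_s: 13.87
eef_pos: [0.5773, -0.1072, 0.0412]
tool_rot: [-2.89, 0.087, -0.021]
contact_force: [1.1, 1.3, 3.2]
finger_gap: 0.0095
```

Run:
```python
from crank import *
print(qmeas(), manip.state()["finger_gap"])
rows([tcp(q) for q in np.arange(Q0,Q0+.81,.1)[1:]],0)
```

```text
(np.float64(-0.013547836808897176), np.float64(-0.011753710921139353), np.float64(3.99778205387438)) 0.009461780038240799
13.8667 [ 0.5773 -0.1072  0.0412] F [1.11 1.26 3.16]
[{"delta_pos": [-0.006, -0.0018, 0.0043], "rotation": [-0.001, -0.006, 0.003], "hand": 0}, {"delta_pos": [-0.0075, -0.0023, 0.0022], "rotation": [-0.001, -0.006, 0.003], "hand": 0}, {"delta_pos": [-0.0087, -0.0029, 0.0], "rotation": [-0.001, -0.006, 0.003], "hand": 0}, {"delta_pos": [-0.0097, -0.0034, -0.0023], "rotation": [-0.001, -0.006, 0.003], "hand": 0}, {"delta_pos": [-0.0105, -0.0041, -0.0046], "rotation": [-0.001, -0.006, 0.003], "hand": 0}, {"delta_pos": [-0.011, -0.0047, -0.0071], "rotation": [-0.001, -0.006, 0.003], "hand": 0}, {"delta_pos": [-0.0113, -0.0053, -0.0096], "rotation": [-0.001, -0.006, 0.003], "hand": 0}, {"delta_pos": [-0.0114, -0.006, -0.0121], "rotation": [-0.001, -0.006, 0.003], "hand": 0}]
```

The gap reads 9.5 mm and the TCP sits 6 mm above target, so the pinch may be off. Looking at it before turning.

Run:
```python
from crank import *
from h import *
np.set_printoptions(precision=4,suppress=True)
s=manip.state();print(s["eef_pos"],s["finger_gap"],s["contact_force"],s["ft_torque"])
w=manip.camera_params("wrist");np.save("w11.npy",w,allow_pickle=True);im=np.ascontiguousarray(manip.camera("wrist")[...,::-1]);cv2.imwrite("pics/wrist11.png",im)
sc=manip.camera("scene")[...,::-1];cv2.imwrite("pics/scene11.png",sc)
h=cv2.cvtColor(im,cv2.COLOR_BGR2HSV)
m=(abs(h[...,0].astype(int)-108)<10)&(h[...,1]>150)&(h[...,2]>50)
k,l,st,c=cv2.connectedComponentsWithStats(m.astype(np.uint8))
for i in range(1,k):
    if st[i][4]>20: print(np.round(c[i],1),st[i],plane(w,c[i],.048))
for q in(3.5,3.7,3.94,4.1): print(q,proj(w,handle(q)))
print("tip",proj(w,s["eef_pos"]))
a=cv2.resize(im[100:400,170:490],(600,562),interpolation=cv2.INTER_CUBIC)
b=cv2.resize(np.ascontiguousarray(sc[200:290,250:282]),(200,562),interpolation=cv2.INTER_CUBIC)
cv2.imwrite("pics/z11.png",np.hstack([a,b]))
```

```text
[ 0.5773 -0.1072  0.0412] 0.009461780038240799 [1.1101 1.2645 3.1558] [ 0.1521 -0.173   0.0306]
[328.7 261.2] [ 317  229   24   67 1432] [ 0.5786 -0.1066  0.048 ]
3.5 [336.155  253.7316]
3.7 [326.6373 254.9736]
3.94 [316.3129 257.1244]
4.1 [310.3162 258.9508]
tip [326.0015 258.7726]
```

View pics/z11.png

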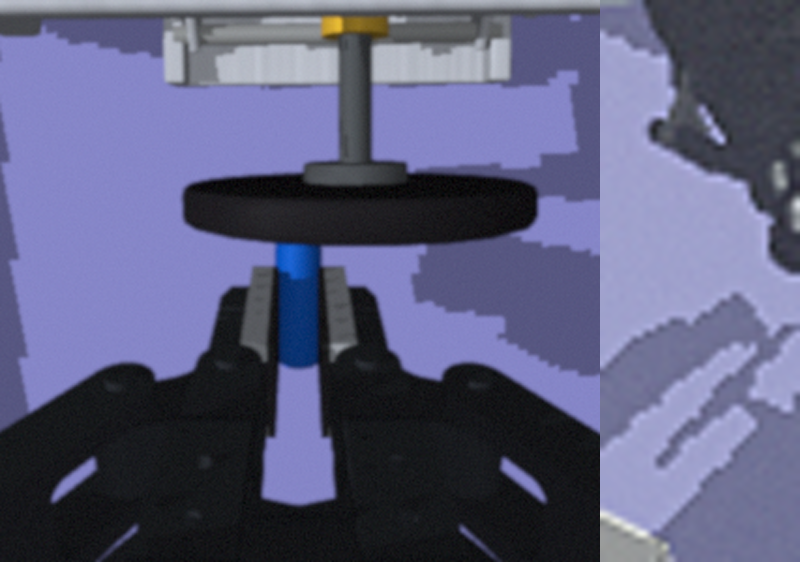

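Run:
```python
from crank import *
s=manip.state();print(s["time_s"],s["eef_pos"],s["finger_gap"],s["contact_force"],s["dq"],qmeas(),tcp(Q0)[0])
```

```text
13.9667 [ 0.5773987  -0.10718124  0.04090218] 0.009424925669929668 [2.29499239 0.02832288 5.43018233] [-0.00029784  0.00355661 -0.00136838 -0.00016685 -0.00457484 -0.00014261] (np.float64(-0.0134709999190412), np.float64(-0.012001960661077359), np.float64(3.9845975437099703)) [ 0.57314166 -0.10417469  0.03545793]
```

{"fn": "move_arm", "kwargs": {"targets": [{"delta_pos": [0,0,0],"rotation": [0,0,0],"hand": 0},{"delta_pos": [0,0,0],"rotation": [0,0,0],"hand": 0}]}}

```text
time_s: 14.13
eef_pos: [0.5776, -0.1072, 0.0411]
tool_rot: [-2.89, 0.088, -0.022]
contact_force: [1.0, 0.2, 2.8]
finger_gap: 0.009
```

The grip holds the handle only by its upper side: the 9 mm chord and the tool pushed upward mean the handle is lower than estimated, at about z 0.037. The wheel has turned back slightly, to q ≈ 3.7. I'll open, go about 15 mm deeper along the tool axis, and re-pinch.

{"fn": "move_arm", "kwargs": {"targets": [{"delta_pos": [0,0,0],"rotation": [0,0,0.02],"hand": 0.3},{"delta_pos": [0,0,0],"rotation": [0,0,0.02],"hand": 0.3},{"delta_pos": [0,0,0],"rotation": [0,0,0.02],"hand": 0.3},{"delta_pos": [0,0,0.008],"rotation": [0,0,0.02],"hand": 0.3},{"delta_pos": [0,0,0.015],"rotation": [0,0,0.02],"hand": 0.3},{"delta_pos": [0,0,0.015],"rotation": [0,0,0.02],"hand": 0.3}]}}

```text
time_s: 14.63
eef_pos: [0.5763, -0.1025, 0.0242]
tool_rot: [-2.887, 0.117, -0.012]
contact_force: [-0.2, 0.1, -0.3]
finger_gap: 0.0254
```

Run:
```python
from crank import *
from h import *
np.set_printoptions(precision=4,suppress=True)
s=manip.state();print(s["eef_pos"],s["tool_rot"],s["finger_gap"],s["contact_force"])
w=manip.camera_params("wrist");im=np.ascontiguousarray(manip.camera("wrist")[...,::-1]);cv2.imwrite("pics/wrist12.png",im)
h=cv2.cvtColor(im,cv2.COLOR_BGR2HSV)
m=(abs(h[...,0].astype(int)-108)<10)&(h[...,1]>150)&(h[...,2]>50)
k,l,st,c=cv2.connectedComponentsWithStats(m.astype(np.uint8))
for i in range(1,k):
    if st[i][4]>60: print(np.round(c[i],1),st[i],[plane(w,c[i],z) for z in(.035,.045)])
b=(im.sum(2)<110)[150:260]
for v in range(180,240,6):
    r=np.where(b[v-150,230:480])[0];print(v,r.min()+230 if len(r) else None,r.max()+230 if len(r) else None,len(r))
R=np.array(w["R"]);print("cam",-R.T@w["t"], proj(w,np.array([.591,-.08,.06])))
```

```text
[ 0.5763 -0.1025  0.0242] [-2.8872  0.1167 -0.0124] 0.02539104572967365 [-0.2359  0.1038 -0.2606]
[332.8 289. ] [ 319  258   28   65 1602] [array([ 0.5785, -0.1135,  0.035 ]), array([ 0.5787, -0.11  ,  0.045 ])]
180 None None 0
186 None None 0
192 None None 0
198 None None 0
204 None None 0
210 291 461 107
216 268 475 171
222 262 478 217
228 261 478 218
234 262 477 191
cam [ 0.5813 -0.0622  0.1813] [360.3907 219.6722]
```

Run:
```python
from h import *
w=manip.camera_params("wrist");R=np.array(w["R"]);t=np.array(w["t"])
def at(u,v,d): return R.T@(np.array([(u-w["cx"])/w["fx"]*d,(v-w["cy"])/w["fy"]*d,d])-t)
for d in(.110,.112,.114): print("axis@wheel",at(369.5,222,d),at(369.5,228,d))
for d in(.14,.144,.148): print("handle",at(332.8,289,d))
```

```text
axis@wheel [ 0.59327221 -0.07944757  0.07264341] [ 0.59311423 -0.08139561  0.07276337]
axis@wheel [ 0.59348595 -0.07975804  0.07065716] [ 0.59332509 -0.0817415   0.0707793 ]
axis@wheel [ 0.59369968 -0.0800685   0.0686709 ] [ 0.59353595 -0.08208738  0.06879522]
handle [ 0.57903929 -0.11055641  0.04458123]
handle [ 0.5789685 -0.1119331  0.0406582]
handle [ 0.57889771 -0.1133098   0.03673517]
```

{"fn": "move_arm", "kwargs": {"targets": [{"delta_pos": [0.001,0,0],"rotation": [0,0,-0.015],"hand": 0.15},{"delta_pos": [0.001,0,0],"rotation": [0,0,-0.015],"hand": 0.1},{"delta_pos": [0.001,0,0],"rotation": [0,0,-0.015],"hand": 0},{"delta_pos": [0.001,0,0],"rotation": [0,0,-0.015],"hand": 0},{"delta_pos": [0.001,0,0],"rotation": [0,0,-0.015],"hand": 0}]}}

```text
time_s: 15.1
eef_pos: [0.5776, -0.1027, 0.0246]
tool_rot: [-2.888, 0.094, -0.016]
contact_force: [0.3, 0.3, -3.3]
finger_gap: 0.01
```

{"fn": "move_arm", "kwargs": {"targets": [{"delta_pos": [0,0,0],"rotation": [0,0,0],"hand": 0},{"delta_pos": [0,0,0],"rotation": [0,0,0],"hand": 0},{"delta_pos": [0,0,0],"rotation": [0,0,0],"hand": 0}]}}

```text
time_s: 15.35
eef_pos: [0.5776, -0.1027, 0.0246]
tool_rot: [-2.889, 0.094, -0.016]
contact_force: [1.5, 1.3, -2.1]
finger_gap: 0.0097
```

Run:
```python
from h import *
np.set_printoptions(precision=4,suppress=True)
s=manip.state();print(s["eef_pos"],s["finger_gap"],s["contact_force"])
w=manip.camera_params("wrist");im=np.ascontiguousarray(manip.camera("wrist")[...,::-1])
h=cv2.cvtColor(im,cv2.COLOR_BGR2HSV)
m=(abs(h[...,0].astype(int)-108)<10)&(h[...,1]>150)&(h[...,2]>50)
k,l,st,c=cv2.connectedComponentsWithStats(m.astype(np.uint8))
for i in range(1,k):
    if st[i][4]>60: print(np.round(c[i],1),st[i],plane(w,c[i],.04))
ws=np.where((im.sum(2)<110)[222:230].all(0)[230:500])[0]+230;print("wheel",ws.min(),ws.max())
```

```text
[ 0.5776 -0.1027  0.0246] 0.009713123218237628 [ 1.453   1.3076 -2.058 ]
[328.5 288.5] [ 314  257   28   65 1609] [ 0.5782 -0.1117  0.04  ]
wheel 259 474
```

The pinch is stable (the gap reads about 9.7 mm) with little force. I'll take the present pose as q ≈ 3.70 and carry the handle round.

```bash
cat > turn.py <<'E'
import sys; from crank import *
T1=np.array([.5776,-.1027,.0246]);Q1=3.70
def rel(p): d=(p-T1);return d@xh+.025*np.sin(Q1), d[2]+.025*np.cos(Q1)
def go(a,b,st=.1):
    s=manip.state();R=Ro.from_rotvec(s["tool_rot"]).as_matrix();u,v=rel(s["eef_pos"])
    print(s["time_s"],"q by pose",np.arctan2(u,v)%(2*np.pi),"r",np.hypot(u,v),"F",np.round(s["contact_force"],1),s["finger_gap"])
    for q in np.arange(a+st,b+1e-6,st):
        X=T1+.025*((np.sin(q)-np.sin(Q1))*xh+(np.cos(q)-np.cos(Q1))*Z)+.0008*(q-Q1)*Z
        print(round(q,2),np.round(R.T@(X-s["eef_pos"]),4).tolist())
if __name__=="__main__": go(*map(float,sys.argv[1:]))
E
python3 turn.py 3.7 4.3
```

```text
15.4 q by pose 3.701032376390623 r 0.025019584967354472 F [ 0.5 -0.4 -2.2] 0.010006085511792238
3.8 [-0.002, -0.0004, -0.0015]
3.9 [-0.0039, -0.0008, -0.0031]
4.0 [-0.0056, -0.0013, -0.005]
4.1 [-0.0072, -0.0018, -0.0069]
4.2 [-0.0085, -0.0023, -0.0091]
4.3 [-0.0096, -0.0029, -0.0113]
```

{"fn": "move_arm", "kwargs": {"targets": [{"delta_pos": [-0.002,-0.0004,-0.0015],"rotation": [0,0,0],"hand": 0},{"delta_pos": [-0.0039,-0.0008,-0.0031],"rotation": [0,0,0],"hand": 0},{"delta_pos": [-0.0056,-0.0013,-0.005],"rotation": [0,0,0],"hand": 0},{"delta_pos": [-0.0072,-0.0018,-0.0069],"rotation": [0,0,0],"hand": 0},{"delta_pos": [-0.0085,-0.0023,-0.0091],"rotation": [0,0,0],"hand": 0},{"delta_pos": [-0.0096,-0.0029,-0.0113],"rotation": [0,0,0],"hand": 0}]}}

```text
time_s: 15.9
eef_pos: [0.5672, -0.1022, 0.0362]
tool_rot: [-2.889, 0.094, -0.014]
contact_force: [-0.2, -0.5, -2.2]
finger_gap: 0.0102
```

```bash
python3 turn.py 4.3 5.3
```

```text
15.9 q by pose 4.327657919704006 r 0.02553044049613513 F [-0.2 -0.5 -2.2] 0.010185514167166993
4.4 [-0.0001, -0.0007, -0.0024]
4.5 [-0.0008, -0.0013, -0.0048]
4.6 [-0.0012, -0.002, -0.0072]
4.7 [-0.0013, -0.0026, -0.0097]
4.8 [-0.0012, -0.0032, -0.0122]
4.9 [-0.0009, -0.0039, -0.0147]
5.0 [-0.0003, -0.0045, -0.0171]
5.1 [0.0006, -0.0051, -0.0195]
5.2 [0.0016, -0.0057, -0.0218]
5.3 [0.0029, -0.0063, -0.0239]
```

The handle follows with about 2 N. Continuing.

{"fn": "move_arm", "kwargs": {"targets": [{"delta_pos": [-0.0001,-0.0007,-0.0024],"rotation": [0,0,0],"hand": 0},{"delta_pos": [-0.0008,-0.0013,-0.0048],"rotation": [0,0,0],"hand": 0},{"delta_pos": [-0.0012,-0.002,-0.0072],"rotation": [0,0,0],"hand": 0},{"delta_pos": [-0.0013,-0.0026,-0.0097],"rotation": [0,0,0],"hand": 0},{"delta_pos": [-0.0012,-0.0032,-0.0122],"rotation": [0,0,0],"hand": 0},{"delta_pos": [-0.0009,-0.0039,-0.0147],"rotation": [0,0,0],"hand": 0},{"delta_pos": [-0.0003,-0.0045,-0.0171],"rotation": [0,0,0],"hand": 0},{"delta_pos": [0.0006,-0.0051,-0.0195],"rotation": [0,0,0],"hand": 0},{"delta_pos": [0.0016,-0.0057,-0.0218],"rotation": [0,0,0],"hand": 0},{"delta_pos": [0.0029,-0.0063,-0.0239],"rotation": [0,0,0],"hand": 0}]}}

```text
time_s: 16.73
eef_pos: [0.5692, -0.1023, 0.0615]
tool_rot: [-2.888, 0.093, -0.011]
contact_force: [-6.3, -1.9, 1.0]
finger_gap: 0.0104
```

```bash
python3 turn.py 5.3 6.5
```

```text
16.7333 q by pose 5.339870756515203 r 0.02671507903444396 F [-6.3 -1.9  1. ] 0.010430700819559267
5.4 [0.0023, -0.0005, -0.0015]
5.5 [0.004, -0.001, -0.0033]
5.6 [0.0058, -0.0014, -0.005]
5.7 [0.0079, -0.0018, -0.0066]
5.8 [0.01, -0.0021, -0.0079]
5.9 [0.0123, -0.0024, -0.009]
6.0 [0.0146, -0.0026, -0.0098]
6.1 [0.0171, -0.0028, -0.0105]
6.2 [0.0195, -0.0029, -0.0109]
6.3 [0.022, -0.003, -0.011]
6.4 [0.0245, -0.003, -0.0109]
6.5 [0.027, -0.0029, -0.0106]
```

{"fn": "move_arm", "kwargs": {"targets": [{"delta_pos": [0.0013,-0.0005,-0.0015],"rotation": [0,0,0],"hand": 0},{"delta_pos": [0.003,-0.001,-0.0033],"rotation": [0,0,0],"hand": 0},{"delta_pos": [0.0048,-0.0014,-0.005],"rotation": [0,0,0],"hand": 0},{"delta_pos": [0.0069,-0.0018,-0.0066],"rotation": [0,0,0],"hand": 0},{"delta_pos": [0.009,-0.0021,-0.0079],"rotation": [0,0,0],"hand": 0},{"delta_pos": [0.0113,-0.0024,-0.009],"rotation": [0,0,0],"hand": 0},{"delta_pos": [0.0136,-0.0026,-0.0098],"rotation": [0,0,0],"hand": 0},{"delta_pos": [0.0161,-0.0028,-0.0105],"rotation": [0,0,0],"hand": 0},{"delta_pos": [0.0185,-0.0029,-0.0109],"rotation": [0,0,0],"hand": 0},{"delta_pos": [0.021,-0.003,-0.011],"rotation": [0,0,0],"hand": 0}]}}

```text
time_s: 17.57
eef_pos: [0.591, -0.1035, 0.0733]
tool_rot: [-2.888, 0.093, -0.012]
contact_force: [-2.2, -0.6, 2.7]
finger_gap: 0.0096
```

```bash
python3 turn.py 6.3 7.4
```

```text
17.5667 q by pose 0.006860170259034904 r 0.027486068086622954 F [-2.2 -0.6  2.7] 0.009622089221707377
6.4 [0.0027, 0.0002, 0.0005]
6.5 [0.0052, 0.0002, 0.0008]
6.6 [0.0076, 0.0004, 0.0014]
6.7 [0.0099, 0.0006, 0.0022]
6.8 [0.0122, 0.0008, 0.0032]
6.9 [0.0143, 0.0011, 0.0044]
7.0 [0.0162, 0.0015, 0.0058]
7.1 [0.018, 0.0019, 0.0074]
7.2 [0.0196, 0.0024, 0.0092]
7.3 [0.0211, 0.0029, 0.0111]
7.4 [0.0223, 0.0034, 0.0131]
```

{"fn": "move_arm", "kwargs": {"targets": [{"delta_pos": [0.0027,0.0001,0.0002],"rotation": [0,0,0],"hand": 0},{"delta_pos": [0.0052,0.0002,0.0006],"rotation": [0,0,0],"hand": 0},{"delta_pos": [0.0076,0.0004,0.0012],"rotation": [0,0,0],"hand": 0},{"delta_pos": [0.0099,0.0006,0.0021],"rotation": [0,0,0],"hand": 0},{"delta_pos": [0.0122,0.0008,0.0032],"rotation": [0,0,0],"hand": 0},{"delta_pos": [0.0143,0.0011,0.0044],"rotation": [0,0,0],"hand": 0},{"delta_pos": [0.0162,0.0015,0.0058],"rotation": [0,0,0],"hand": 0},{"delta_pos": [0.018,0.0019,0.0074],"rotation": [0,0,0],"hand": 0},{"delta_pos": [0.0196,0.0024,0.0092],"rotation": [0,0,0],"hand": 0},{"delta_pos": [0.0211,0.0029,0.0111],"rotation": [0,0,0],"hand": 0},{"delta_pos": [0.0223,0.0034,0.0131],"rotation": [0,0,0],"hand": 0}]}}

```text
time_s: 18.48
eef_pos: [0.6128, -0.1046, 0.0591]
tool_rot: [-2.888, 0.093, -0.01]
contact_force: [-3.2, 2.5, 0.9]
finger_gap: 0.0098
```

```bash
python3 turn.py 7.4 8.5
python3 - <<'E'
from h import *
for n in("scene","side"): cv2.imwrite(f"pics/{n}13.png",manip.camera(n)[...,::-1])
E
```

```text
18.4833 q by pose 1.0265536946397154 r 0.025704108927658124 F [-3.2  2.5  0.9] 0.009794783004241006
7.5 [0.0015, 0.0007, 0.0015]
7.6 [0.0022, 0.0013, 0.0037]
7.7 [0.0027, 0.0019, 0.006]
7.8 [0.003, 0.0025, 0.0083]
7.9 [0.003, 0.0031, 0.0107]
8.0 [0.0028, 0.0037, 0.013]
8.1 [0.0023, 0.0043, 0.0153]
8.2 [0.0016, 0.0048, 0.0175]
8.3 [0.0006, 0.0054, 0.0197]
8.4 [-0.0006, 0.0059, 0.0217]
8.5 [-0.002, 0.0064, 0.0237]
```

A circle fit through the grip positions puts the axis 0.9 mm towards -x, so the true q is now ≈ 7.44 and the platform is about 1.1 mm below the sinker. Continuing to about 8.2, then slowly to about 8.8.

{"fn": "move_arm", "kwargs": {"targets": [{"delta_pos": [0.0008,0.0007,0.0018],"rotation": [0,0,0],"hand": 0},{"delta_pos": [0.0013,0.0013,0.0038],"rotation": [0,0,0],"hand": 0},{"delta_pos": [0.0018,0.0019,0.006],"rotation": [0,0,0],"hand": 0},{"delta_pos": [0.0021,0.0025,0.0083],"rotation": [0,0,0],"hand": 0},{"delta_pos": [0.0021,0.0031,0.0107],"rotation": [0,0,0],"hand": 0},{"delta_pos": [0.0019,0.0037,0.013],"rotation": [0,0,0],"hand": 0},{"delta_pos": [0.0014,0.0043,0.0153],"rotation": [0,0,0],"hand": 0},{"delta_pos": [0.0007,0.0048,0.0175],"rotation": [0,0,0],"hand": 0}]}}

```text
time_s: 19.25
eef_pos: [0.6131, -0.1045, 0.0406]
tool_rot: [-2.887, 0.093, -0.009]
contact_force: [-4.2, 3.0, 3.5]
finger_gap: 0.01
```

```bash
sed -i 's/^def rel.*/T1=T1+.0009*-xh+.0003*Z+0*T1;TM=np.array([.5776,-.1027,.0246])\ndef rel(p): d=p-TM;return d@xh+.025*np.sin(Q1)+.0009, d[2]+.025*np.cos(Q1)-.0003-.004/; ' turn.py; python3 turn.py 8.2 8.9
```

```text
19.25 q by pose 1.9580940751605715 r 0.025091273068397146 F [-4.2  3.   3.5] 0.009955288269441007
8.3 [-0.0007, 0.0008, 0.0015]
8.4 [-0.0019, 0.0013, 0.0035]
8.5 [-0.0033, 0.0018, 0.0055]
8.6 [-0.0049, 0.0023, 0.0072]
8.7 [-0.0066, 0.0027, 0.0089]
8.8 [-0.0086, 0.0031, 0.0103]
8.9 [-0.0107, 0.0034, 0.0115]
```

{"fn": "move_arm", "kwargs": {"targets": [{"delta_pos": [-0.0007,0.0008,0.0015],"rotation": [0,0,0],"hand": 0},{"delta_pos": [-0.0019,0.0013,0.0035],"rotation": [0,0,0],"hand": 0},{"delta_pos": [-0.0033,0.0018,0.0055],"rotation": [0,0,0],"hand": 0},{"delta_pos": [-0.0049,0.0023,0.0072],"rotation": [0,0,0],"hand": 0},{"delta_pos": [-0.0066,0.0027,0.0089],"rotation": [0,0,0],"hand": 0},{"delta_pos": [-0.0086,0.0031,0.0103],"rotation": [0,0,0],"hand": 0},{"delta_pos": [-0.0086,0.0031,0.0103],"rotation": [0,0,0],"hand": 0},{"delta_pos": [-0.0086,0.0031,0.0103],"rotation": [0,0,0],"hand": 0}]}}

```text
time_s: 19.92
eef_pos: [0.6052, -0.1042, 0.0305]
tool_rot: [-2.886, 0.093, -0.011]
contact_force: [-1.5, 4.3, 5.0]
finger_gap: 0.01
```

```bash
python3 turn.py 8.8 8.9
python3 - <<'E'
from h import *
for n in("scene","side"): cv2.imwrite(f"pics/{n}14.png",manip.camera(n)[...,::-1])
# compare collar patch position (side cam) before/after lift by template shift
a=cv2.imread("pics/side13.png",0).astype(np.float32);b=cv2.imread("pics/side14.png",0).astype(np.float32)
print("collar",cv2.phaseCorrelate(a[155:185,262:284].copy(),b[155:185,262:284].copy()))
print("ref",cv2.phaseCorrelate(a[260:320,255:330].copy(),b[260:320,255:330].copy()))
E
```

```text
19.9167 q by pose 2.4810295322477756 r 0.024860383742664 F [-1.5  4.3  5. ] 0.009966374962688705
8.9 [-0.0027, 0.0007, 0.0017]
collar ((-0.364054530899832, 0.09762730096008099), 0.8083172188864813)
ref ((0.5405998493895581, -0.04178525915851239), 0.9783209421369764)
```

True q ≈ 8.76, so the lift is about 1 mm. Relax, release, and withdraw along the tool axis.

{"fn": "move_arm", "kwargs": {"targets": [{"delta_pos": [0,0,0],"rotation": [0,0,0],"hand": 0},{"delta_pos": [0,0,0],"rotation": [0,0,0],"hand": 0.4},{"delta_pos": [0,0,0],"rotation": [0,0,0],"hand": 0.4},{"delta_pos": [0,0,0],"rotation": [0,0,0],"hand": 0.4},{"delta_pos": [0,0,-0.02],"rotation": [0,0,0],"hand": 0.4},{"delta_pos": [0,0.002,-0.05],"rotation": [0,0,0],"hand": 0.4},{"delta_pos": [0,0.004,-0.085],"rotation": [0,0,0],"hand": 0.4},{"delta_pos": [0,0.005,-0.12],"rotation": [0,0,0],"hand": 0.4},{"delta_pos": [0,0.005,-0.155],"rotation": [0,0,0],"hand": 0.4},{"delta_pos": [0,0.005,-0.19],"rotation": [0,0,0],"hand": 0.4},{"delta_pos": [0,0.005,-0.19],"rotation": [0,0,0],"hand": 0.4},{"delta_pos": [0,0.005,-0.19],"rotation": [0,0,0],"hand": 0.4}]}}

```text
time_s: 21.02
eef_pos: [0.6035, -0.1587, 0.2165]
tool_rot: [-2.89, 0.094, -0.021]
contact_force: [0.5, 0.8, -0.3]
finger_gap: 0.0338
```

Run:
```python
from h import *
np.set_printoptions(precision=4,suppress=True)
s=manip.state();print(s["time_s"],s["eef_pos"],s["contact_force"],s["finger_gap"])
w=manip.camera_params("wrist");im=np.ascontiguousarray(manip.camera("wrist")[...,::-1]);cv2.imwrite("pics/wrist15.png",im)
h=cv2.cvtColor(im,cv2.COLOR_BGR2HSV)
m=(abs(h[...,0].astype(int)-108)<10)&(h[...,1]>150)&(h[...,2]>50)
k,l,st,c=cv2.connectedComponentsWithStats(m.astype(np.uint8))
for i in range(1,k):
    if st[i][4]>60: print(np.round(c[i],1),st[i],plane(w,c[i],.044))
d=cv2.imread("pics/side15.png") if 0 else manip.camera("side")[...,::-1];cv2.imwrite("pics/side15.png",d)
for v in(166,169,172): print(v,[tuple(int(x) for x in d[v,u]) for u in range(259,268)])
```

```text
21.0167 [ 0.6035 -0.1587  0.2165] [ 0.4579  0.8215 -0.3485] 0.03375448453435454
[325.1 160.9] [320 144  11  35 368] [ 0.6057 -0.107   0.044 ]
[368.3 343.9] [355 323  28  41 864] [ 0.6368 -0.2934  0.044 ]
166 [(27, 28, 126), (9, 15, 127), (15, 18, 125), (72, 74, 130), (133, 138, 142), (149, 152, 148), (144, 147, 146), (146, 149, 147), (143, 147, 146)]
169 [(13, 16, 127), (10, 14, 129), (47, 50, 131), (105, 109, 139), (141, 145, 147), (147, 150, 147), (147, 151, 149), (148, 151, 150), (149, 151, 150)]
172 [(48, 36, 107), (17, 17, 108), (42, 47, 113), (106, 109, 132), (137, 140, 141), (144, 148, 146), (143, 146, 144), (143, 147, 146), (145, 147, 146)]
```

```bash
python3 -c "
from plant import manip
print(manip.job_done())"
```

```text
the job is handed in; nothing more can be done
None
```

I slid the hanger round the bend and pressed it home against the red stop. I then cranked the jack up to the sinker and handed the job in after about 21 s; no verdict was reported.

- **Push:** I used shut fingers centred above the rod. Sliding took 2–3 N, with readings up to about 7.5 N at the bend. At the stop the final press was about 8 N on the fingers, so roughly 5 N on the stop.
- **Crank:** I turned the handle from q ≈ 3.66 to q ≈ 8.76. By the given heights, that puts the platform about 1 mm past first touch. After release, the handle's position in the wrist camera gave q ≈ 8.77.
- **Last checks:** In the side view the collar still touches the stop with no visible gap. The gripper is clear and reads about 0.5–1 N, which is its normal noise.

**Uncertain or not as planned:**
- **Platform contact:** I did not see it directly. It rests on the crank angle, and the cameras are too coarse to show a 1 mm lift: the image-shift check came out at half a pixel or less and was not usable.
- **First pinch:** It sat too high on the handle and turned the wheel back about 0.25 rad. I re-gripped about 16 mm lower and measured the angle again.
- **Crank-axis height:** Estimates disagreed, from 0.059 to 0.071 m. I worked from the gripped pose and a circle fit instead.
- **Other glassware:** I never intentionally went near it, but I did not measure it at the end.

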